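# Dock a well plate under the reader head

### The arm

A 7-joint arm with a two-finger parallel gripper is mounted at the origin on the work surface. World frame = base frame: x ahead of the robot, y to its left, z up, the work surface at z = 0. Lengths are in m, angles in rad, forces in N, time in s.
With the tool pointing down it reaches from about 0.425 to 0.875 m from the base axis. Payload 9.9 kg.
Tool frame: the origin (TCP) lies between the finger pads; the fingertips stand 22 mm ahead of it and the grasp point (between the pads) lies 3 mm ahead of it; z points along the fingers, y is the direction in which the jaws open and shut (so a half turn about z gives the same grasp; the last joint's range is limited). The gripper opens to 85 mm and grips with 20 to 120 N. Pads are 22 mm wide; open, the fingers measure 114 mm over their backs; the gripper's body (76 mm by 85 mm) begins 54 mm behind the grasp point. The pads swing forward as they close: fully open they stand 13 mm farther back than shut.
Start: joints at [-1.235, 0.576, 0.025, 1.437, -0.015, 1.129, -0.057], TCP at [0.275, 0.616, 0.223] pointing down, gripper open.
Joint ranges: [-2.76, 2.76], [-0.34, 2.15], [-1.52, 1.57], [0.19, 2.46], [-1.09, 4.23], [0.17, 1.99], [-2.82, 2.82]. Speed limits (rad/s): [2.22, 2.22, 3.01, 3.01, 3.14, 3.14, 3.14].

### API

Orientations are given as a 3x3 rotation matrix whose columns are the frame's x, y, z axes.
In Python, from plant import manip gives the robot as it stands.
- The arm moves only by the shell command python3 -m jog 'ROWS'. ROWS is JSON, a list that holds one entry, the list of rows, each a list of 7 numbers: the shift along the tool's x, y, z each as a share of 12 cm, from -1 to 1, then the turn, a rotation vector about the tool's x, y, z each as a share of 360 degrees, from -1 to 1, then the opening, from -1 (shut) to 1 (fully open), so that 0 is half open. In form: [[[x, y, z, rx, ry, rz, claw], ...]]. A call has exactly 10 rows; each row shifts and turns the pose as measured when the row begins, along the tool's axes as they then stand; what a row does not reach is not made up. A row lasts 1/12 s, in which the tool goes at most 41.7 mm and 7.16 degrees, less where a joint would pass 70% of its speed; a pose out of reach is approached as far as the arm can. A call with a number of a shift or a turn outside -1 to 1 is refused whole. A call with a gripper value outside its range is refused whole. The fingers move at their own pace and stop on an object; the grip force is fixed at half the most. Time passes only in rows, so rows that do not move let the fingers close, or fill a call up. It gives the time, the measured TCP pose, the force and the opening at its end, in the units of the state.
- manip.read_state(): the state, without advancing time (a new reading comes with each control period).
- manip.grab_frame(name): name is "side" or "top" or "wrist"; returns the picture (400x640x3 uint8, red, green, blue); there is no depth.
- manip.camera_info(name): a dict with "intrinsics" (3x3 intrinsics, pixels), "k1" (the pictures are not rectified: a ray, as slopes to the right and down, at radius r is drawn at 1 + k1 r^2 times it, then the intrinsics apply), "rvec" (rotation vector, rad) and "tvec" (3), from world to camera coordinates, as OpenCV has them. Camera axes: x right, y down, z forward; pixel columns grow to the right and rows downward; lengths in m; the calibration is good to about 2 mm. A picture is of the moment at which its call begins: read the wrist's pose just before it. camera_info takes no time and is no camera call; for the wrist camera it gives the pose at the moment of the call.
- manip.job_done(): hands the job in, once; it reports no verdict.
Trained networks look in the newest picture that a camera, given by its name, has taken for a name from the list of things; names that differ only in an ending like _2 or _b are one class to them, and where a whole thing is asked for, a point or a joint stands for the part that bears it (a point fixed in the world has none). Each returns a list of dicts, best first, with "conf" (0 to 1); they miss things now and then, are a little off and sometimes report something else, mostly with a low value. They report only what shows in the picture. A call takes as long as a camera call. They do not tell look-alikes from the thing itself.
- manip.look_for(camera, thing): "box" ([left, top, right, bottom] in pixels, round what is visible of it).
- manip.trace(camera, thing): "pixels" (400x640 bool, what is visible of it) and "box" ([left, top, right, bottom] in pixels, round what is visible of it).
The state is a dict: "time_s": time; "joint_positions": joint angles; "dq": joint speeds; "tau": joint torques, N m; "tool_pos": TCP position; "tool_rot": TCP orientation; "ft_force": force on the tool from outside, world axes, zero at the start; "ft_torque": the same for the moment, N m; "grip_width": finger opening in m.
Only numpy, scipy, OpenCV 4.12 (cv2) and the standard library are available. Lean on these libraries where they do the work, as an engineer would, in place of code of your own. Each camera call takes 0.05 s, during which the arm holds its last target.

### The job

Load the yellow well plate into the plate reader: set it flat on the open apron of the deck, lined up with the lane, then push it from behind under the head until the orange-flagged dock it meets has been driven fully home against its end stop, and leave it there, released. Feel for the end and press gently: never load the dock with more than about 20 N, move the dock only with the plate, and leave the white plate and everything else on the bench where it is.

Things in the scene. Friction and masses are not known exactly. Their poses are not given: they have to be found in the camera images.
- yellow_plate_center (a point): centre (half-way up) of the yellow 32-well plate, a rigid block 100 mm long (its x axis) by 50 mm wide (y) by 14 mm high, about 90 g (0.7 to 1.4 times), at first lying on the bench with free room round it; either end may go first
- reader: the plate reader, fixed to the bench: polished, slippery aluminium deck 150 mm wide (y), its top 12 mm above the bench, under a white head that bridges it. Origin on the bench under the middle of the head; x runs level along the lane in the pushing direction, z up. The deck spans x = -185 to +160 mm. Two dark rails 10 mm high leave a lane 53 mm wide, centred on y = 0, from x = -35 to +110 mm
- reader_mouth (a point): middle of the entry of the flared mouth, on the deck top, 63 mm before the reader origin along its x; the mouth is 73 mm wide here and narrows to the 53 mm lane at x = -35 mm. The deck before it (the apron, 122 mm long) is flat and open, with two blue lines 55 mm apart marking the lane
- reader_head (a point): middle of the top of the head, 47.5 mm above the deck. The head is 70 mm deep (reader x = -35 to +35 mm) and 130 mm wide; its underside is 17.5 mm above the deck, 3.5 mm over the plate. With the dock home the plate sticks out in front of it: the plate tail is then 50 to 74 mm before the reader origin, depending on where the end stop is set
- dock (a joint): travel (m) of the dock, a black block 46 mm wide with an orange flag, in the lane under and beyond the head; the plate nose pushes its flat face along reader x. 0 towards the robot, 0.030 home; starts at 0 to 0.012. No spring: 4 N of friction (3 to 8 N at the fingers while sliding), stays where left, stops dead at home. The end stop is adjustable: the face at home is 26 to 50 mm past the reader origin and must be felt
- white_plate: a white plate of the same shape, a bystander; may have changed places with the yellow one. Origin at the centre of its underside, x along its length
- jar: glass jar with steel lid, 72 mm wide, 95 mm high, bystander; origin under its centre
- tip_box: white box with yellow pipette tips, 85 x 120 x 57 mm, bystander; origin under its centre
- tube_rack: rack of capped tubes, 60 x 130 x 47 mm, bystander; origin under its centre
- pipette: white and blue pipette lying down, about 250 mm long, 30 mm high, bystander; origin on the bench under it
- marker: black and red marker pen, 120 mm long, 14 mm thick, lying down, bystander; origin on the bench under it
- timer: small white timer, 70 x 65 x 20 mm, bystander; origin under its centre
- dish: round closed dish, 94 mm across, 15 mm high, bystander; origin under its centre
Mind the look-alikes: they are no part of the job. Of the things that look like the part that bears yellow_plate_center, take the one that is farthest to the robot's left at the start.

How it is judged:
On the way, in this order (a step that is already met when the one before it is completed fails the run):
1. the yellow plate has been set flat on the deck in front of the head, roughly in line with the lane, the dock not yet home (y of yellow_plate_center in the frame of reader between -0.02 and 0.02 m and angle between the x axis of yellow_plate_center and the x axis of reader, either way round below 0.2 rad and angle between yellow_plate_center's own z axis and vertical below 0.05 rad and z of yellow_plate_center in the frame of reader between 0.0165 and 0.0215 m and x of yellow_plate_center in the frame of reader between -0.15 and -0.03 m and value of joint dock below 0.02 m), for 0.2 s.
2. the yellow plate, flat in the lane, has driven the dock home (value of joint dock above 0.0285 m and x of yellow_plate_center in the frame of reader between -0.028 and 0.005 m and y of yellow_plate_center in the frame of reader between -0.005 and 0.005 m and angle between the x axis of yellow_plate_center and the x axis of reader, either way round below 0.08 rad and angle between yellow_plate_center's own z axis and vertical below 0.05 rad and z of yellow_plate_center in the frame of reader between 0.0165 and 0.0215 m), for 0.2 s.
At the end, for the whole second after the job is handed in: The dock is within 1.5 mm of its home end and the yellow plate rests flat on the deck in the lane, centred within 5 mm and lined up within 0.08 rad, its centre between 28 mm before and 5 mm past the middle of the head, at rest and released (all of step 2 and linear speed of yellow_plate below 0.01 m/s); the robot touches nothing.
It fails at once if the dock is loaded with more than 20 N (contact force between dock and anything else above 20 N).
It fails at once if the robot itself touches the dock (contact force between any of the fingers, the arm and dock above 0.5 N).
It fails at once if the white plate or another thing on the bench is moved by more than 20 mm or tipped (distance of any of white_plate, jar, tip_box, tube_rack, pipette, marker, timer, dish from where it was at the start of the episode above 0.02 m or angle between any of white_plate, jar, tip_box, tube_rack, pipette, marker, timer, dish's own z axis and vertical above 0.3 rad).
It also fails if it takes over 64 s, if anything falls off the work surface, if the arm or the gripper's body presses on something with over 40 N, if the wrist force passes 120 N, or if a joint passes its speed limit or range.

## Working session

There is one attempt and no reset: what is moved stays moved. The work goes in short steps, Python scripts to look and compute and a shell command to move; the robot and the scene stay as the last step left them, time stands still between calls to the robot, and variables do not carry over. Pictures are saved under pics/ and viewed, and the job is handed in when it is done.

```bash
ls; mkdir -p pics; python3 - <<'E'
from plant import manip
import cv2
s=manip.read_state()
print({k:(v if not hasattr(v,'round') else v) for k,v in s.items()})
for n in("top","side"):
    cv2.imwrite(f"pics/{n}0.png",manip.grab_frame(n)[...,::-1])
    print(n,manip.camera_info(n))
E
```

```text
pics
{'time_s': 0.0, 'joint_positions': array([-1.23483641,  0.57654058,  0.02480478,  1.43794363, -0.01499213,
        1.12897331, -0.05649888]), 'dq': array([-1.22889223e-03,  1.28460579e-03, -4.91723020e-05, -1.32776955e-03,
       -7.64243057e-05,  5.97145458e-04, -2.96035174e-04]), 'tau': array([ 2.16219610e-04, -7.65768671e+01,  2.25046210e+00, -2.85969508e+01,
        1.53277174e-02,  1.29217620e-02, -2.62941302e-05]), 'tool_pos': array([0.27487321, 0.61597488, 0.22202351]), 'tool_rot': array([[-9.13215801e-01,  4.07475790e-01, -6.16600242e-04],
       [ 4.07476250e-01,  9.13214466e-01, -1.56378917e-03],
       [-7.41179691e-05, -1.67932694e-03, -9.99998587e-01]]), 'ft_force': array([ 0.39760611,  1.02000091, -0.69726311]), 'ft_torque': array([-4.39199542e-02,  3.26001024e-03, -8.05674799e-05]), 'grip_width': 0.08543739950672286}
top {'intrinsics': array([[400.71355361,   0.        , 316.55213012],
       [  0.        , 400.71355361, 205.93498298],
       [  0.        ,   0.        ,   1.        ]]), 'k1': -0.0857487866454611, 'rvec': array([ 2.15175047, -2.1410126 ,  0.14018358]), 'tvec': array([0.00837944, 0.53004303, 1.49341144])}
side {'intrinsics': array([[445.95033891,   0.        , 320.62762429],
       [  0.        , 445.95033891, 202.10817216],
       [  0.        ,   0.        ,   1.        ]]), 'k1': -0.025540278635691888, 'rvec': array([ 0.17971255, -2.91203444,  1.08240691]), 'tvec': array([0.52516241, 0.11466968, 1.37069649])}
```

View pics/top0.png

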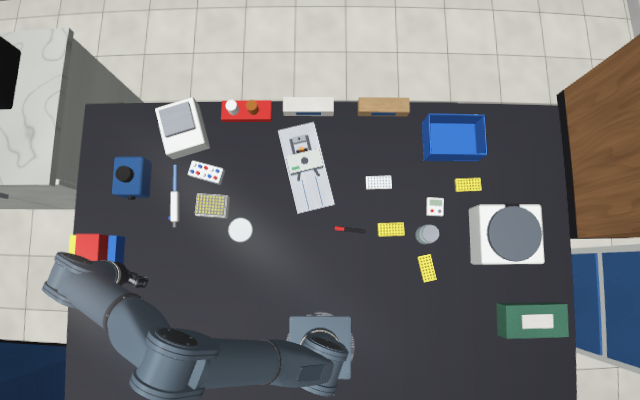

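View pics/side0.png

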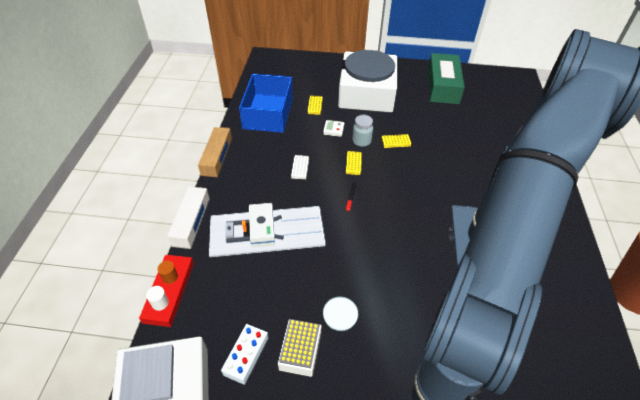

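The top view shows up = +x and left = +y. Candidates for the yellow plate are at (391,229), (468,184) and (427,268). The leftmost is (391,229), beside the marker. The white plate at (378,182) and the tip box at (211,205) are other things.

```bash
cat > h.py <<'E'
import numpy as np, cv2
from plant import manip
def cam(n):
    c=manip.camera_info(n); K=np.array(c["intrinsics"]); R=cv2.Rodrigues(np.array(c["rvec"]))[0]; t=np.array(c["tvec"]); return K,c["k1"],R,t
def p2w(n,uv,z,C=None):
    K,k,R,t=C or cam(n); uv=np.atleast_2d(np.array(uv,float))
    d=np.c_[(uv[:,0]-K[0,2])/K[0,0],(uv[:,1]-K[1,2])/K[1,1]]
    x=d.copy()
    for _ in range(30): x=d/(1+k*(x**2).sum(1,keepdims=True))
    r=np.c_[x,np.ones(len(x))]@R; o=-R.T@t
    return o+r*((z-o[2])/r[:,2])[:,None]
def w2p(n,P,C=None):
    K,k,R,t=C or cam(n); P=np.atleast_2d(P); c=P@R.T+t; x=c[:,:2]/c[:,2:]
    x=x*(1+k*(x**2).sum(1,keepdims=True)); return x*[K[0,0],K[1,1]]+[K[0,2],K[1,2]]
def rect(m):
    c,_=cv2.findContours(m.astype(np.uint8),0,2); c=max(c,key=cv2.contourArea); return cv2.boxPoints(cv2.minAreaRect(c))
E
python3 - <<'E'
from h import *
for n in("top","side"):
    im=manip.grab_frame(n)
    cv2.imwrite(f"pics/{n}1.png",im[...,::-1])
    for th in("yellow_plate_center","reader","marker","jar"):
        for d in manip.trace(n,th)[:4]:
            m=d["pixels"]; ys,xs=np.nonzero(m); z={"yellow_plate_center":.007,"reader":.012}.get(th,.007)
            print(n,th,round(d["conf"],2),np.round(d["box"]),len(xs),p2w(n,[xs.mean(),ys.mean()],z).round(4)[0])
    c=im[90:280,250:480] if n=="top" else im[130:270,190:430]
    cv2.imwrite(f"pics/{n}c.png",cv2.resize(c[...,::-1],None,fx=3.3,fy=3.3,interpolation=2)[:600,:800])
E
```

```text
top yellow_plate_center 0.68 [454. 179. 485. 189.] 337 [ 0.6221 -0.5883  0.007 ]
top yellow_plate_center 0.66 [416. 252. 437. 284.] 391 [ 0.2963 -0.4116  0.007 ]
top yellow_plate_center 0.61 [376. 220. 407. 235.] 373 [ 0.4466 -0.2802  0.007 ]
top yellow_plate_center 0.39 [170. 162. 181. 226.] 380 [0.5623 0.5728 0.007 ]
top reader 0.94 [278. 125. 334. 210.] 3132 [0.6827 0.0544 0.012 ]
top marker 0.57 [334. 225. 364. 232.] 110 [ 0.4454 -0.1137  0.007 ]
top jar 0.63 [417. 223. 439. 244.] 390 [ 0.4275 -0.4145  0.007 ]
side yellow_plate_center 0.86 [380. 134. 413. 150.] 308 [ 0.2965 -0.4099  0.007 ]
side yellow_plate_center 0.75 [346. 150. 363. 178.] 322 [ 0.4458 -0.2731  0.007 ]
side yellow_plate_center 0.54 [307.  95. 323. 114.] 224 [ 0.6229 -0.5864  0.007 ]
side yellow_plate_center 0.54 [353. 115. 370. 145.] 555 [ 0.424  -0.4509  0.007 ]
side reader 0.59 [209. 202. 326. 258.] 4693 [0.6903 0.0647 0.012 ]
side reader 0.59 [279. 321. 320. 374.] 1853 [0.5339 0.4173 0.012 ]
side marker 0.65 [348. 184. 355. 210.] 80 [ 0.4439 -0.1117  0.007 ]
side jar 0.74 [353. 113. 371. 148.] 542 [ 0.4244 -0.4527  0.007 ]
side jar 0.71 [345. 181. 356. 213.] 129 [ 0.4437 -0.1112  0.007 ]
```

View pics/topc.png

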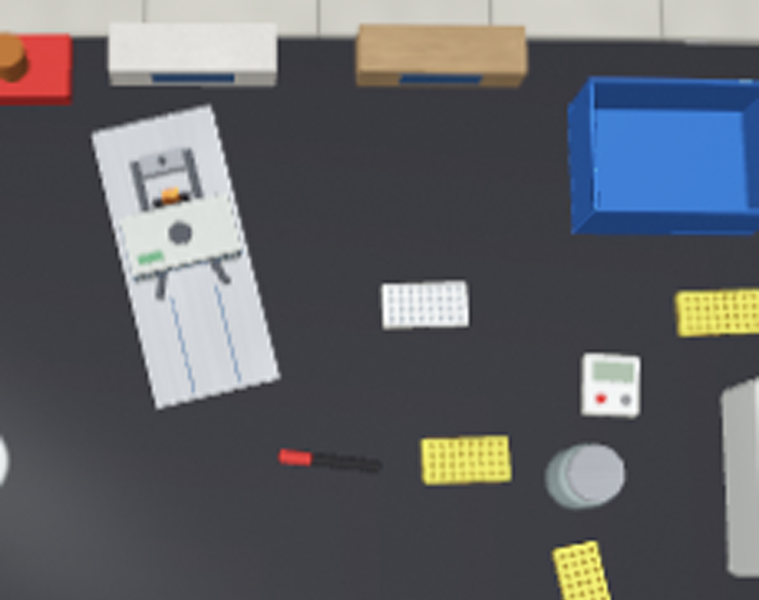

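View pics/sidec.png

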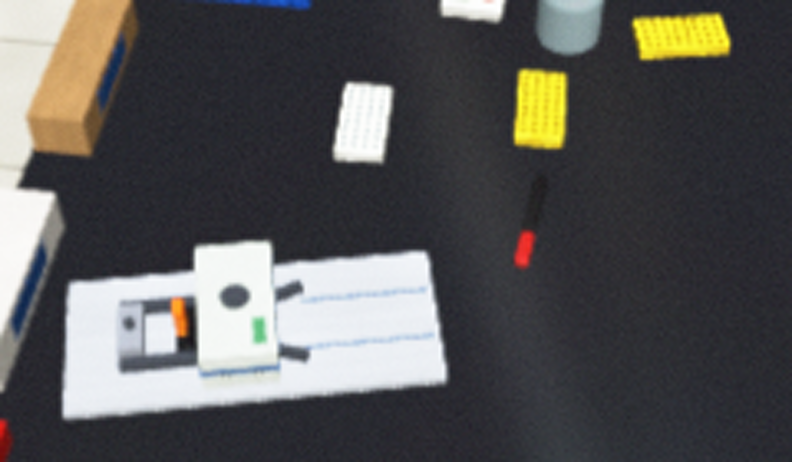

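```bash
python3 - <<'E'
from h import *
off=np.array([250,90.]); s=3.3
q=np.array([(157,409),(280,379),(211,105),(92,132)])/s+off
P=p2w("top",q,.012); print(P.round(4)); 
ax=(P[2]+P[3]-P[0]-P[1])[:2]; print("L",np.linalg.norm(ax)/2,"ang",np.degrees(np.arctan2(ax[1],ax[0])))
lat=(P[0]+P[3]-P[1]-P[2])[:2]; print("W",np.linalg.norm(lat)/2,np.degrees(np.arctan2(lat[1],lat[0]))-90)
u=ax/np.linalg.norm(ax); c=P.mean(0)[:2]; print("origin",c+u*.0125)
# side: crop offset 190,130
q=np.array([(446,383),(427,252),(68,283),(63,417)])/s+np.array([190,130.])
P=p2w("side",q,.012); print(P.round(4))
ax=(P[2]+P[3]-P[0]-P[1])[:2]; print("L",np.linalg.norm(ax)/2,"ang",np.degrees(np.arctan2(ax[1],ax[0])))
u=ax/np.linalg.norm(ax); c=P.mean(0)[:2]; print("origin",c+u*.0125)
q=np.array([(421,439),(509,435),(512,480),(424,485)])/s+off
P=p2w("top",q,.012); print(P.round(4),P.mean(0)); 
E
```

```text
[[ 0.5018  0.0845  0.012 ]
 [ 0.538  -0.0598  0.012 ]
 [ 0.8742  0.0236  0.012 ]
 [ 0.8397  0.1678  0.012 ]]
L 0.347185274871218 ang 13.882613479229065
W 0.14851019912106161 13.761893882381528
origin [0.70055465 0.0570339 ]
[[ 0.5038  0.0981  0.012 ]
 [ 0.5395 -0.0538  0.012 ]
 [ 0.8747  0.0288  0.012 ]
 [ 0.8367  0.178   0.012 ]]
L 0.34379556239378595 ang 13.670770984409817
origin [0.70079525 0.06572692]
[[ 0.4678 -0.2248  0.012 ]
 [ 0.4729 -0.3284  0.012 ]
 [ 0.4201 -0.3308  0.012 ]
 [ 0.414  -0.2276  0.012 ]] [ 0.44371978 -0.2778953   0.012     ]
```

```bash
cat > plan.py <<'E'
import sys
from h import *
# plan.py x y z yawdeg n : remaining delta in tool axes, per-row numbers for n rows
def plan(x,y,z,yaw,n):
    s=manip.read_state(); R=s["tool_rot"]; p=s["tool_pos"]
    a=np.radians(yaw); Rt=np.array([[np.cos(a),np.sin(a),0],[np.sin(a),-np.cos(a),0],[0,0,-1]])
    rv=cv2.Rodrigues(R.T@Rt)[0].ravel()
    d=np.array([x,y,z])-p
    print("t",round(s["time_s"],2),"pos",p.round(4),"yaw",np.degrees(np.arctan2(R[1,0],R[0,0])).round(2),"F",s["ft_force"].round(2),"w",round(s["grip_width"],4),"q7",s["joint_positions"][6].round(2))
    print("total tool mm",(R.T@d*1000).round(1),"rotdeg",np.degrees(rv).round(2))
    for i in range(n):   # straight world path, uniform rotation
        Ri=R@cv2.Rodrigues(rv*i/n)[0]
        print((Ri.T@d/n/.12).round(3),(rv/n/2/np.pi).round(4))
plan(*map(float,sys.argv[1:5]),int(sys.argv[5]))
E
python3 -m jog '[[[-0.29,-0.2,0,0,0,0,1],[-0.29,-0.2,0,0,0,0,1],[-0.29,-0.2,0,0,0,0,1],[-0.29,-0.2,0,0,0,0,1],[-0.29,-0.2,0,0,0,0,1],[-0.29,-0.2,0,0,0,0,1],[-0.29,-0.2,0,0,0,0,1],[-0.29,-0.2,0,0,0,0,1],[-0.29,-0.2,0,0,0,0,1],[-0.29,-0.2,0,0,0,0,1]]]'
python3 plan.py 0.5 -0.05 0.22 125 10
```

```text
time_s: 1.43
tool_pos: [0.489, 0.2662, 0.2202]
tool_rot: [[-0.921, 0.39, -0.002], [0.39, 0.921, 0.007], [0.005, 0.006, -1.0]]
ft_force: [0.5, 1.0, 0.5]
grip_width: 0.0853
t 1.43 pos [0.489  0.2662 0.2202] yaw 157.06 F [0.48 0.97 0.51] w 0.0853 q7 0.63
total tool mm [-133.4 -286.9   -2.1] rotdeg [ 0.24 -0.37 32.06]
[-0.111 -0.239 -0.002] [ 0.0001 -0.0001  0.0089]
[-0.124 -0.232 -0.002] [ 0.0001 -0.0001  0.0089]
[-0.137 -0.225 -0.001] [ 0.0001 -0.0001  0.0089]
[-0.15  -0.217 -0.001] [ 0.0001 -0.0001  0.0089]
[-0.161 -0.208 -0.001] [ 0.0001 -0.0001  0.0089]
[-0.173 -0.199 -0.001] [ 0.0001 -0.0001  0.0089]
[-0.184 -0.189 -0.001] [ 0.0001 -0.0001  0.0089]
[-0.194 -0.179 -0.   ] [ 0.0001 -0.0001  0.0089]
[-0.204 -0.167 -0.   ] [ 0.0001 -0.0001  0.0089]
[-0.213 -0.156 -0.   ] [ 0.0001 -0.0001  0.0089]
```

```bash
python3 -m jog '[[[-0.111,-0.239,0,0,0,0.009,1],[-0.124,-0.232,0,0,0,0.009,1],[-0.137,-0.225,0,0,0,0.009,1],[-0.15,-0.217,0,0,0,0.009,1],[-0.161,-0.208,0,0,0,0.009,1],[-0.173,-0.199,0,0,0,0.009,1],[-0.184,-0.189,0,0,0,0.009,1],[-0.194,-0.179,0,0,0,0.009,1],[-0.204,-0.167,0,0,0,0.009,1],[-0.213,-0.156,0,0,0,0.009,1]]]' >/dev/null
python3 plan.py 0.444 -0.277 0.18 92.8 10; python3 - <<'E'
from h import *
K,k,R,t=cam("wrist"); s=manip.read_state(); T=s["tool_rot"]
print("cam in tool",T.T@(-R.T@t-s["tool_pos"]),"\n",T.T@R.T)
cv2.imwrite("pics/w0.png",manip.grab_frame("wrist")[...,::-1])
E
```

```text
t 2.27 pos [ 0.4993 -0.0685  0.2201] yaw 122.91 F [0.75 0.21 0.57] w 0.0856 q7 0.76
total tool mm [-145.1 -160.1   37.9] rotdeg [ 0.52 -0.36 30.1 ]
[-0.121 -0.133  0.032] [ 0.0001 -0.0001  0.0084]
[-0.128 -0.127  0.032] [ 0.0001 -0.0001  0.0084]
[-0.134 -0.12   0.032] [ 0.0001 -0.0001  0.0084]
[-0.14  -0.113  0.032] [ 0.0001 -0.0001  0.0084]
[-0.146 -0.105  0.032] [ 0.0001 -0.0001  0.0084]
[-0.151 -0.097  0.033] [ 0.0001 -0.0001  0.0084]
[-0.156 -0.089  0.033] [ 0.0001 -0.0001  0.0084]
[-0.161 -0.081  0.033] [ 0.0001 -0.0001  0.0084]
[-0.165 -0.072  0.033] [ 0.0001 -0.0001  0.0084]
[-0.168 -0.063  0.033] [ 0.0001 -0.0001  0.0084]
cam in tool [ 0.07471623  0.00023744 -0.15011662] 
 [[ 1.30147540e-04 -9.55738350e-01 -2.94217929e-01]
 [ 9.99999730e-01  3.37201705e-04 -6.53016279e-04]
 [ 7.23323488e-04 -2.94217764e-01  9.55738136e-01]]
```

View pics/w0.png

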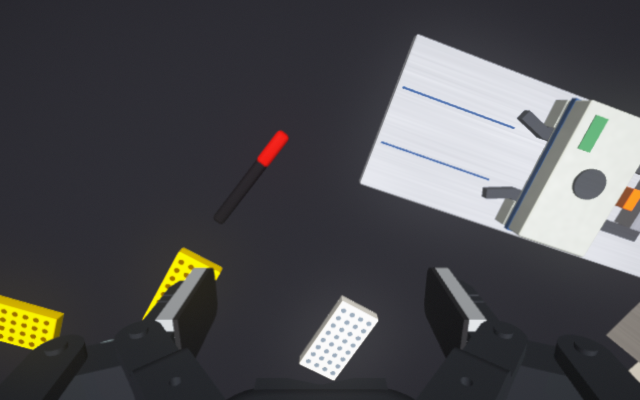

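The wrist picture shows the deck's near corners at (416,36) and (361,183), and the blue lines from (403,87) and (382,142). The marker is at about (250,175) and the wanted yellow plate is partly visible at (185,285).

```bash
python3 - <<'E'
from h import *
C=cam("wrist")
im=cv2.imread("pics/w0.png")
a=p2w("wrist",[(416.5,35.5),(361,183.5)],.012,C); print("near corners",a.round(4),np.linalg.norm(a[0]-a[1]))
l1=p2w("wrist",[(403,87),(514,128)],.012,C);l2=p2w("wrist",[(382,142),(489,179.5)],.012,C)
for l in(l1,l2): d=l[1]-l[0]; print(l.round(4),np.degrees(np.arctan2(d[1],d[0])))
m=(l1+l2)/2; print("sep",np.linalg.norm(l1-l2,axis=1)); d=m[1]-m[0]; print(np.degrees(np.arctan2(d[1],d[0])))
for ang in (13.8,14.2):
  u=np.array([np.cos(np.radians(ang)),np.sin(np.radians(ang))]); print("origin via corner mid",a.mean(0)[:2]+.185*u,"lines lateral off", ((m[:,:2]-a.mean(0)[:2])@np.array([-u[1],u[0]])))
E
python3 -m jog '[[[-0.121,-0.133,0.032,0,0,0.0084,1],[-0.128,-0.127,0.032,0,0,0.0084,1],[-0.134,-0.12,0.032,0,0,0.0084,1],[-0.14,-0.113,0.032,0,0,0.0084,1],[-0.146,-0.105,0.032,0,0,0.0084,1],[-0.151,-0.097,0.033,0,0,0.0084,1],[-0.156,-0.089,0.033,0,0,0.0084,1],[-0.161,-0.081,0.033,0,0,0.0084,1],[-0.165,-0.072,0.033,0,0,0.0084,1],[-0.168,-0.063,0.033,0,0,0.0084,1]]]' >/dev/null
python3 - <<'E'
from h import *
im=manip.grab_frame("wrist"); C=cam("wrist")
cv2.imwrite("pics/w1.png",im[...,::-1])
for d in manip.trace("wrist","yellow_plate_center")[:4]:
    r=rect(d["pixels"]); print(d["conf"],d["box"],r.round(1).tolist(),p2w("wrist",r,.014,C).round(4).tolist(),p2w("wrist",r.mean(0),.014,C))
E
python3 plan.py 0.444 -0.277 0.18 92.8 1
```

```text
near corners [[ 0.5073  0.0788  0.012 ]
 [ 0.5426 -0.0635  0.012 ]] 0.14665163220387858
[[0.5233 0.0362 0.012 ]
 [0.6389 0.0633 0.012 ]] 13.222608749538182
[[ 0.5364 -0.0171  0.012 ]
 [ 0.652   0.0101  0.012 ]] 13.260762626573241
sep [0.05484256 0.05476407]
13.241689924864412
origin via corner mid [0.70461567 0.05179928] lines lateral off [ 0.00062188 -0.00053452]
origin via corner mid [0.70430322 0.05305246] lines lateral off [ 0.00058534 -0.00139951]
0.89 [116.6, 261.4, 230.8, 323.5] [[115.9000015258789, 275.0], [224.10000610351562, 255.89999389648438], [233.0, 306.3999938964844], [124.80000305175781, 325.5]] [[0.2413, -0.3898, 0.014], [0.3476, -0.3696, 0.014], [0.3526, -0.4255, 0.014], [0.2414, -0.4472, 0.014]] [[ 0.29587217 -0.40736917  0.014     ]]
0.55 [293.7, 103.2, 350.5, 214.5] [[295.0, 103.0], [352.0, 103.0], [352.0, 214.0], [295.0, 214.0]] [[0.4181, -0.2271, 0.014], [0.4667, -0.2267, 0.014], [0.47, -0.3267, 0.014], [0.4166, -0.3268, 0.014]] [[ 0.44280109 -0.2745134   0.014     ]]
t 3.25 pos [ 0.4381 -0.2935  0.1807] yaw 90.61 F [ 0.3   0.31 -0.77] w 0.0853 q7 0.79
total tool mm [16.4  6.   0.8] rotdeg [ 0.81 -0.13 -2.19]
[0.137 0.05  0.007] [ 0.0023 -0.0003 -0.0061]
```

View pics/w1.png

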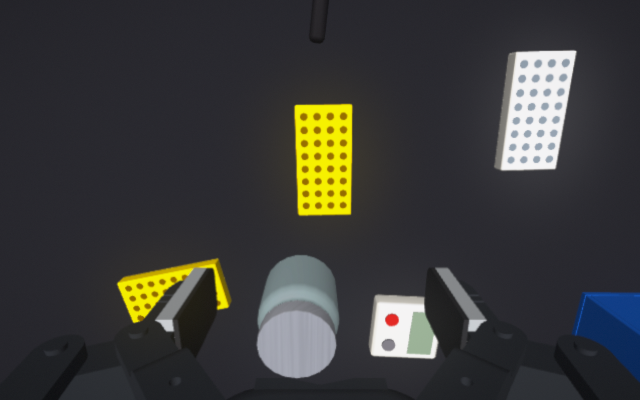

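```bash
python3 - <<'E'
from h import *
im=cv2.imread("pics/w1.png"); cv2.imwrite("pics/w1c.png",cv2.resize(im[80:240,250:400],None,fx=3.7,fy=3.7,interpolation=2))
hsv=cv2.cvtColor(im,cv2.COLOR_BGR2HSV); m=cv2.inRange(hsv,(22,120,120),(36,255,255)); m[:, :260]=0; m[:,400:]=0; m[240:]=0
m=cv2.morphologyEx(m,3,np.ones((9,9)))
C=cam("wrist"); c,_=cv2.findContours(m,0,2); c=max(c,key=cv2.contourArea); 
P=p2w("wrist",c.reshape(-1,2),.014,C)[:,:2].astype(np.float32); r=cv2.minAreaRect(P*1000); print(r)
E
```

```text
((443.306396484375, -275.4887390136719), (50.204219818115234, 100.26181030273438), 1.3637847900390625)
```

View pics/w1c.png

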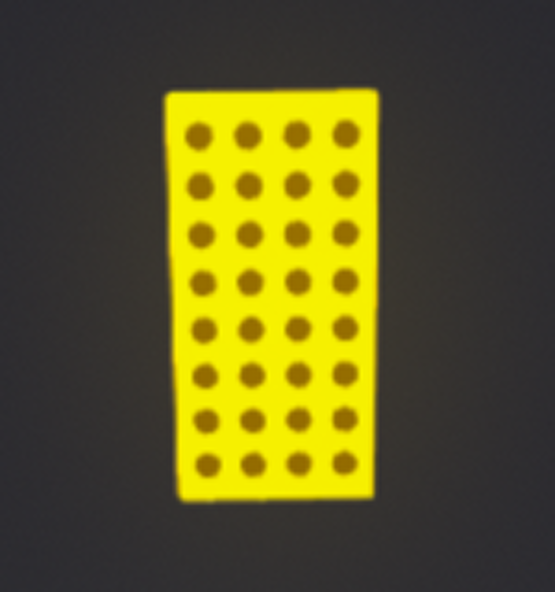

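The crop confirms the chosen plate: yellow, 32 wells, measured 50.2 x 100.3 mm at (0.443, -0.2755) m, long axis at about 91.4°.

```bash
python3 plan.py 0.4433 -0.2755 0.08 91.6 6 | head -3;
python3 -m jog '[[[0.028,0.008,0.14,0.0003,0,-0.0005,1],[0.028,0.008,0.14,0.0003,0,-0.0005,1],[0.028,0.008,0.14,0.0003,0,-0.0005,1],[0.028,0.008,0.14,0.0003,0,-0.0005,1],[0.028,0.008,0.14,0.0003,0,-0.0005,1],[0.028,0.008,0.14,0.0003,0,-0.0005,1],[0,0,0,0,0,0,1],[0,0,0,0,0,0,1],[0,0,0,0,0,0,1],[0,0,0,0,0,0,1]]]' >/dev/null
python3 plan.py 0.4433 -0.2755 0.026 91.4 4; python3 -c "
from h import *
cv2.imwrite('pics/w2.png',manip.grab_frame('wrist')[...,::-1])"
```

```text
t 3.25 pos [ 0.4381 -0.2935  0.1807] yaw 90.61 F [ 0.3   0.31 -0.77] w 0.0853 q7 0.79
total tool mm [ 17.7   3.9 100.8] rotdeg [ 0.81 -0.13 -0.99]
[0.025 0.005 0.14 ] [ 0.0004 -0.0001 -0.0005]
t 4.08 pos [ 0.4497 -0.2688  0.0797] yaw 92.3 F [ 0.53 -0.33  0.19] w 0.0853 q7 0.85
total tool mm [-6.6 -7.2 53.6] rotdeg [ 0.54 -0.13  0.9 ]
[-0.014 -0.015  0.112] [ 0.0004 -0.0001  0.0006]
[-0.014 -0.015  0.112] [ 0.0004 -0.0001  0.0006]
[-0.014 -0.014  0.112] [ 0.0004 -0.0001  0.0006]
[-0.014 -0.014  0.112] [ 0.0004 -0.0001  0.0006]
```

View pics/w2.png

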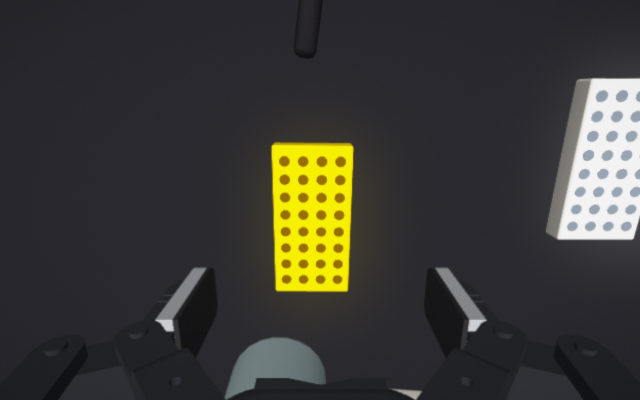

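```bash
python3 - <<'E'
from h import *
K,k,R,t=cam("wrist"); s=manip.read_state(); T=s["tool_rot"];p=s["tool_pos"]
# in tool frame
for uv in [(208,268),(195,268),(216,268),(216,325),(427,268),(443,268)]:
    P=p2w("wrist",[uv],p[2]-.05)[0]; o=-R.T@t
    a=T.T@(o-p); d=T.T@(P-o)
    yy=-.0427 if uv[0]<320 else .0427
    l=(yy-a[1])/d[1]; print(uv,(a+l*d).round(4))
E
```

```text
(208, 268) [ 0.0116 -0.0427 -0.0267]
(195, 268) [ 0.0181 -0.0427 -0.0395]
(216, 268) [ 0.0067 -0.0427 -0.0173]
(216, 325) [-0.0157 -0.0427 -0.0241]
(427, 268) [ 0.009   0.0427 -0.0217]
(443, 268) [ 0.0176  0.0427 -0.0384]
```

```bash
python3 -m jog '[[[-0.014,-0.015,0.06,0.0004,0,0.0006,0.45],[-0.014,-0.015,0.06,0.0004,0,0.0006,0.45],[-0.012,-0.013,0.06,0.0004,0,0.0006,0.45],[-0.012,-0.013,0.06,0.0004,0,0,0.45],[0,0,0,0,0,0,0.45],[0,0,0,0,0,0,0.45],[0,0,0,0,0,0,0.45],[0,0,0,0,0,0,0.45],[0,0,0,0,0,0,0.45],[0,0,0,0,0,0,0.45]]]' >/dev/null
python3 plan.py 0.4433 -0.2755 0.026 91.4 2; python3 -c "
from h import *
cv2.imwrite('pics/w3.png',manip.grab_frame('wrist')[...,::-1])"
```

```text
t 4.97 pos [ 0.4433 -0.2775  0.0497] yaw 91.48 F [-0.84  0.33  0.37] w 0.0619 q7 0.87
total tool mm [ 2.   0.  23.7] rotdeg [ 0.08 -0.02  0.08]
[0.008 0.    0.099] [ 0.0001 -0.      0.0001]
[0.008 0.    0.099] [ 0.0001 -0.      0.0001]
```

View pics/w3.png

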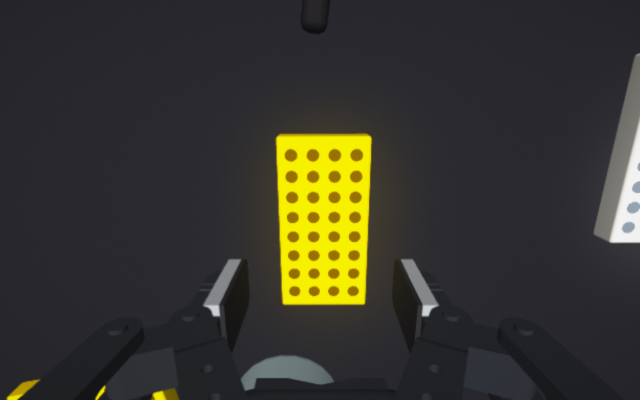

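```bash
python3 - <<'E'
from h import *
K,k,R,t=cam("wrist"); s=manip.read_state(); T=s["tool_rot"];p=s["tool_pos"]
print("below tcp px",w2p("wrist",[[p[0],p[1],.014]]))
for z in(-.03,-.02,-.01,0,.01,.02):
  for y in (.031,):
    print(z,w2p("wrist",[p+T@[x,-y,z] for x in(.011,-.011)]).round(0).tolist())
E
```

```text
below tcp px [[319.78867048 234.85835051]]
-0.03 [[237.0, 273.0], [241.0, 324.0]]
-0.02 [[242.0, 261.0], [246.0, 309.0]]
-0.01 [[247.0, 251.0], [250.0, 296.0]]
0 [[252.0, 242.0], [254.0, 285.0]]
0.01 [[255.0, 234.0], [258.0, 275.0]]
0.02 [[259.0, 226.0], [261.0, 266.0]]
```

```bash
cat > plate.py <<'E'
from h import *
def plate(im,z,roi,C,lo=(22,120,120),hi=(36,255,255)):
    hsv=cv2.cvtColor(im,cv2.COLOR_BGR2HSV); m=cv2.inRange(hsv,lo,hi); k=np.zeros_like(m); k[roi[1]:roi[3],roi[0]:roi[2]]=1; m*=k
    m=cv2.morphologyEx(m,3,np.ones((15,15)))
    c,_=cv2.findContours(m,0,2); c=max(c,key=cv2.contourArea)
    P=p2w("wrist",c.reshape(-1,2),z,C)[:,:2].astype(np.float32); return cv2.minAreaRect(P*1000), cv2.boundingRect(c)
E
python3 - <<'E'
from plate import *
C=cam("wrist"); print(plate(cv2.imread("pics/w3.png"),.014,(255,100,390,330),C)); print(manip.read_state()["tool_pos"])
# top cam check
for n in("top",):
    im=manip.grab_frame(n); 
    for d in manip.trace(n,"yellow_plate_center")[:3]:
        m=d["pixels"];ys,xs=np.nonzero(m);print(d["conf"],p2w(n,[xs.mean(),ys.mean()],.012))
E
```

```text
(((445.0613098144531, -271.751220703125), (49.712669372558594, 100.02359771728516), 1.622127890586853), (276, 134, 96, 171))
[ 0.44333397 -0.27750678  0.04975835]
0.64 [[ 0.62025282 -0.58826542  0.012     ]]
```

```bash
python3 - <<'E'
from h import *
im=cv2.imread("pics/w3.png")[240:400,150:280]; im=cv2.convertScaleAbs(im,alpha=2.5,beta=20); cv2.imwrite("pics/w3c.png",cv2.resize(im,None,fx=3.7,fy=3.7,interpolation=2))
E
```

```text
(no output)
```

View pics/w3c.png

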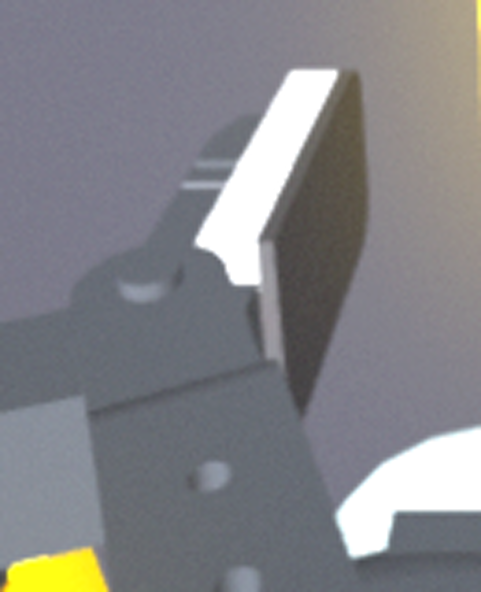

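```bash
python3 -m jog '[[[0.008,-0.002,0.05,0,0,0,0.45],[0.008,-0.002,0.05,0,0,0,0.45],[0.008,-0.002,0.05,0,0,0,0.45],[0,0,0.04,0,0,0,0.45],[0,0,0,0,0,0,0.45],[0,0,0,0,0,0,0.45],[0,0,0,0,0,0,0.45],[0,0,0,0,0,0,0.45],[0,0,0,0,0,0,0.45],[0,0,0,0,0,0,0.45]]]' >/dev/null
python3 plan.py 0.4440 -0.274 0.024 91.4 1; python3 -c "
from h import *
cv2.imwrite('pics/w4.png',manip.grab_frame('wrist')[...,::-1])
im=manip.grab_frame('side'); cv2.imwrite('pics/s4.png',cv2.resize(im[80:230,290:470],None,fx=4,fy=4,interpolation=2)[...,::-1])"
```

```text
t 5.95 pos [ 0.4424 -0.2741  0.0241] yaw 91.49 F [-0.19 -0.22 -1.35] w 0.0621 q7 0.89
total tool mm [0.  1.6 0.1] rotdeg [ 0.05 -0.03  0.09]
[0.    0.014 0.001] [ 0.0001 -0.0001  0.0003]
```

View pics/w4.png

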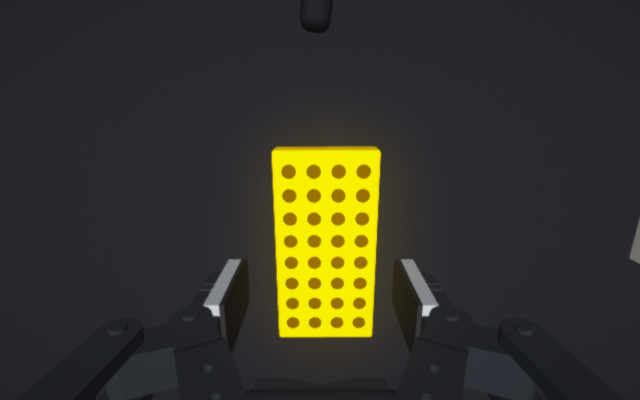

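View pics/s4.png

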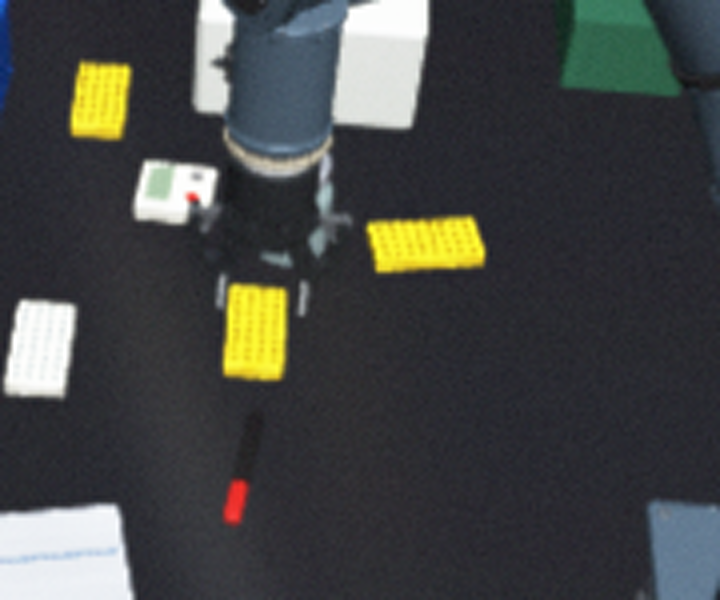

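```bash
python3 - <<'E'
from h import *
s=manip.read_state(); p=s["tool_pos"];T=s["tool_rot"]
for z in (.02,.01,0,-.01,-.02,-.03):
    print(z, w2p("side",[p+T@[0,y,z] for y in(-.031,.031)]).round(1).tolist(), w2p("side",[p+T@[x,.031,z] for x in(-.011,.011)]).round(1).tolist())
print("sim crop coords formula: px=290+c/4, 80+r/4")
E
```

```text
0.02 [[362.9, 163.9], [345.4, 162.6]] [[345.5, 160.5], [345.2, 164.8]]
0.01 [[363.1, 161.9], [345.5, 160.6]] [[345.7, 158.4], [345.3, 162.8]]
0 [[363.4, 159.8], [345.7, 158.5]] [[345.8, 156.4], [345.5, 160.7]]
-0.01 [[363.6, 157.8], [345.8, 156.4]] [[346.0, 154.3], [345.7, 158.6]]
-0.02 [[363.9, 155.7], [346.0, 154.3]] [[346.2, 152.2], [345.8, 156.5]]
-0.03 [[364.1, 153.5], [346.2, 152.2]] [[346.3, 150.1], [346.0, 154.4]]
sim crop coords formula: px=290+c/4, 80+r/4
```

```bash
python3 -m jog '[[[0,0.013,0,0,0,0,0],[0,0,0,0,0,0,0],[0,0,0,0,0,0,0],[0,0,0,0,0,0,0],[0,0,0,0,0,0,0],[0,0,0,0,0,0,0],[0,0,0,0,0,0,0],[0,0,0,0,0,0,0],[0,0,0,0,0,0,0],[0,0,0,0,0,0,0]]]' >/dev/null
python3 plan.py 0.4440 -0.274 0.024 91.4 1; python3 -c "
from h import *
cv2.imwrite('pics/w5.png',manip.grab_frame('wrist')[...,::-1])"
```

```text
t 6.88 pos [ 0.4444 -0.2741  0.0245] yaw 91.5 F [0.61 0.85 0.18] w 0.0428 q7 0.89
total tool mm [ 0.1 -0.4  0.5] rotdeg [ 0.1  -0.02  0.1 ]
[ 0.001 -0.003  0.004] [ 0.0003 -0.      0.0003]
```

View pics/w5.png

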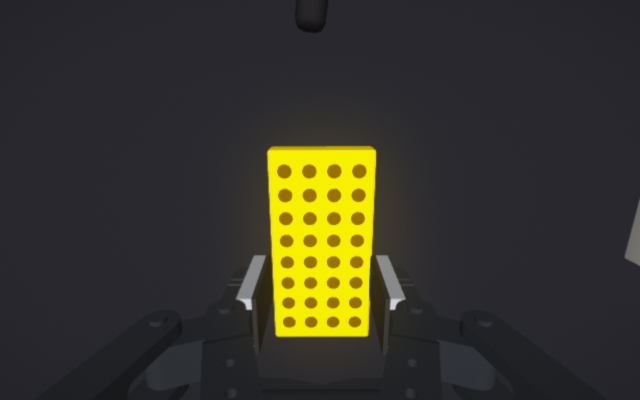

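Fingers passed to 43 mm without touching the plate, so the pads stand about 25 mm higher than the sheet says. Both the wrist and side pictures agree. I'll reopen and go lower in steps, checking force.

```bash
python3 -m jog '[[[0,0,0,0,0,0,0.42],[0,0,0,0,0,0,0.42],[0,0,0,0,0,0,0.42],[0,0,0,0,0,0,0.42],[0,0,0,0,0,0,0.42],[0,0,0.05,0,0,0,0.42],[0,0,0.04,0,0,0,0.42],[0,0,0.03,0,0,0,0.42],[0,0,0,0,0,0,0.42],[0,0,0,0,0,0,0.42]]]' >/dev/null
python3 plan.py 0.4440 -0.274 0.0 91.4 1; python3 -c "
from h import *
cv2.imwrite('pics/w6.png',manip.grab_frame('wrist')[...,::-1])"
```

```text
t 7.77 pos [ 0.4443 -0.274   0.0082] yaw 91.51 F [-0.82 -0.3   0.26] w 0.0605 q7 0.9
total tool mm [-0.  -0.3  8.2] rotdeg [ 0.07 -0.03  0.11]
[-0.    -0.002  0.068] [ 0.0002 -0.0001  0.0003]
```

View pics/w6.png

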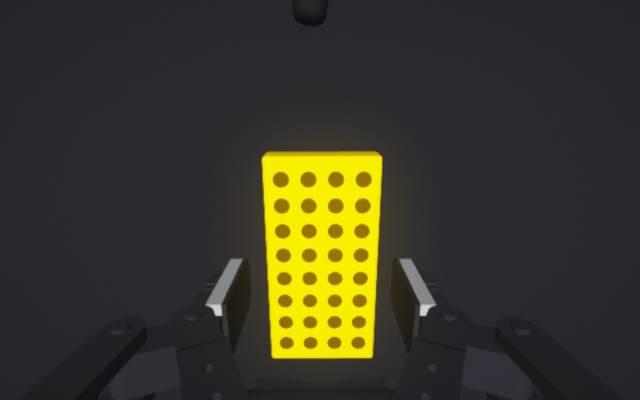

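```bash
python3 -m jog '[[[0,0,0.02,0,0,0,0.42],[0,0,0.02,0,0,0,0.42],[0,0,0.02,0,0,0,0.42],[0,0,0.02,0,0,0,0.42],[0,0,0.02,0,0,0,0.42],[0,0,0.01,0,0,0,0.42],[0,0,0,0,0,0,0.42],[0,0,0,0,0,0,0.42],[0,0,0,0,0,0,0.42],[0,0,0,0,0,0,0.42]]]' >/dev/null
python3 plan.py 0.4440 -0.274 0.0 91.4 1; python3 -c "
from h import *
cv2.imwrite('pics/w7.png',manip.grab_frame('wrist')[...,::-1])
im=manip.grab_frame('side'); cv2.imwrite('pics/s7.png',cv2.resize(im[120:200,310:410],None,fx=6,fy=6,interpolation=2)[...,::-1])"
```

```text
t 8.65 pos [ 0.4444 -0.2741 -0.0063] yaw 91.5 F [ 0.9  -0.69  0.21] w 0.0608 q7 0.91
total tool mm [ 0.1 -0.3 -6.3] rotdeg [ 0.08 -0.02  0.1 ]
[ 0.001 -0.003 -0.053] [ 0.0002 -0.0001  0.0003]
```

View pics/w7.png

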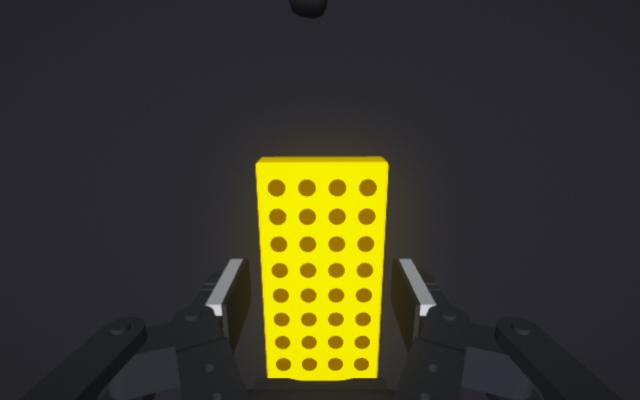

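View pics/s7.png

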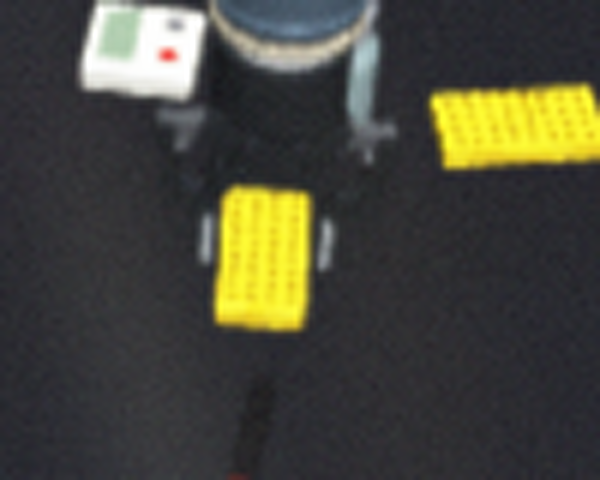

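```bash
python3 -m jog '[[[0,0,0.02,0,0,0,0.42],[0,0,0.02,0,0,0,0.42],[0,0,0.02,0,0,0,0.42],[0,0,0.02,0,0,0,0.42],[0,0,0.02,0,0,0,0.42],[0,0,0,0,0,0,0.42],[0,0,0,0,0,0,0.42],[0,0,0,0,0,0,0.42],[0,0,0,0,0,0,0.42],[0,0,0,0,0,0,0.42]]]' >/dev/null
python3 plan.py 0.4440 -0.274 0.0 91.4 1; python3 -c "
from h import *
cv2.imwrite('pics/w8.png',manip.grab_frame('wrist')[...,::-1])"
```

```text
t 9.58 pos [ 0.4453 -0.2746 -0.0123] yaw 91.44 F [-0.15 -0.05  0.5 ] w 0.0605 q7 0.92
total tool mm [  0.6  -1.2 -12.4] rotdeg [ 0.48 -0.02  0.04]
[ 0.005 -0.01  -0.103] [ 0.0013 -0.0001  0.0001]
```

View pics/w8.png

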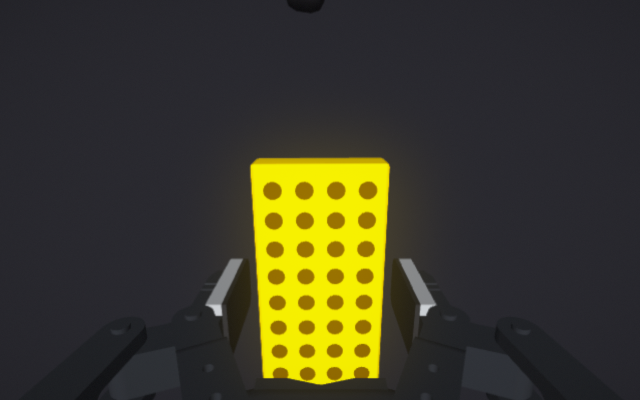

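```bash
python3 -c "
from h import *
s=manip.read_state(); print(s['joint_positions'].round(3),s['tau'].round(1),s['ft_torque'].round(3), s['tool_pos'], s['tool_rot'].round(4), s['dq'].round(4))"
```

```text
[ 0.308  0.709  0.242  2.078 -0.43   0.395  0.918] [  0.  -67.6   6.5 -11.4  -0.   -0.   -0. ] [ 0.001  0.047 -0.011] [ 0.44519882 -0.27450879 -0.0124627 ] [[-2.520e-02  9.997e-01  8.000e-03]
 [ 9.997e-01  2.520e-02  7.000e-04]
 [ 5.000e-04  8.100e-03 -1.000e+00]] [-0.0015  0.0002  0.0004  0.0011  0.0008  0.0004 -0.001 ]
```

The descent stopped early and tilted 0.5°, so the tips touched the bench at TCP z ≈ -0.012. That agrees with my first camera estimate of the tip position. I'll raise 6 mm and close.

```bash
python3 -m jog '[[[0,-0.008,-0.03,0.0013,0,0,0.42],[0,0,-0.025,0,0,0,0.42],[0,0,0,0,0,0,0.42],[0,0,0,0,0,0,-0.2],[0,0,0,0,0,0,-0.2],[0,0,0,0,0,0,-0.2],[0,0,0,0,0,0,-0.2],[0,0,0,0,0,0,-0.2],[0,0,0,0,0,0,-0.2],[0,0,0,0,0,0,-0.2]]]' >/dev/null
python3 plan.py 0.4440 -0.274 0.0 91.4 1; python3 -c "
from h import *
cv2.imwrite('pics/w9.png',manip.grab_frame('wrist')[...,::-1])"
```

```text
t 10.47 pos [ 0.4438 -0.2742 -0.0056] yaw 91.46 F [-0.82  0.09  2.93] w 0.0481 q7 0.91
total tool mm [ 0.2  0.2 -5.6] rotdeg [-0.13 -0.06  0.06]
[ 0.002  0.001 -0.046] [-0.0004 -0.0002  0.0002]
```

View pics/w9.png

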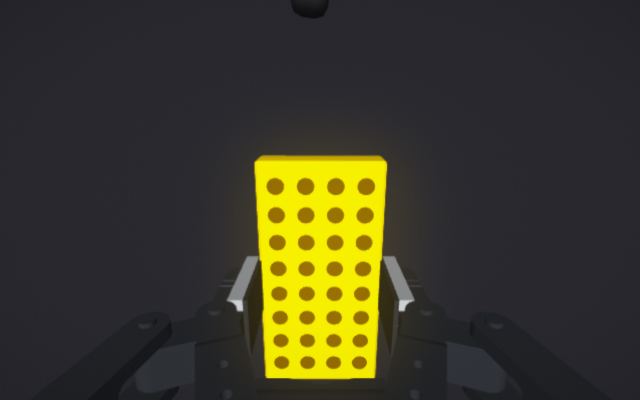

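Width stopped at 48 mm with the pads against both long sides: gripped at about mid-length. Lifting.

```bash
python3 -m jog '[[[0,0,-0.05,0,0,0,-0.4],[0,0,-0.1,0,0,0,-0.4],[0,0,-0.15,0,0,0,-0.4],[0,0,-0.15,0,0,0,-0.4],[0,0,-0.15,0,0,0,-0.4],[0,0,-0.15,0,0,0,-0.4],[0,0,-0.1,0,0,0,-0.4],[0,0,-0.05,0,0,0,-0.4],[0,0,0,0,0,0,-0.4],[0,0,0,0,0,0,-0.4]]]' >/dev/null
python3 plan.py 0.55 -0.09 0.1 50 10; python3 -c "
from h import *
cv2.imwrite('pics/w10.png',manip.grab_frame('wrist')[...,::-1])"
```

```text
t 11.35 pos [ 0.4425 -0.2737  0.1086] yaw 91.41 F [-0.23 -0.11 -0.99] w 0.0483 q7 0.82
total tool mm [181.  112.1   8.5] rotdeg [-0.34 -0.05 41.41]
[0.151 0.093 0.007] [-0.0001 -0.      0.0115]
[0.157 0.082 0.007] [-0.0001 -0.      0.0115]
[0.163 0.071 0.007] [-0.0001 -0.      0.0115]
[0.167 0.059 0.007] [-0.0001 -0.      0.0115]
[0.171 0.047 0.007] [-0.0001 -0.      0.0115]
[0.174 0.034 0.007] [-0.0001 -0.      0.0115]
[0.176 0.021 0.007] [-0.0001 -0.      0.0115]
[0.177 0.009 0.007] [-0.0001 -0.      0.0115]
[ 0.177 -0.004  0.007] [-0.0001 -0.      0.0115]
[ 0.177 -0.017  0.007] [-0.0001 -0.      0.0115]
```

View pics/w10.png

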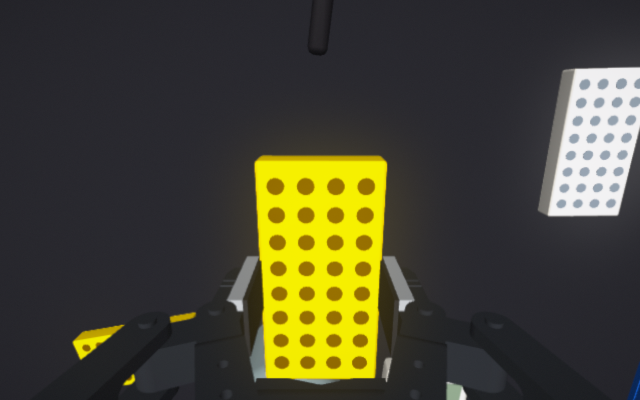

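```bash
python3 -m jog '[[[0.151,0.093,0,0,0,0.0115,-0.4],[0.157,0.082,0,0,0,0.0115,-0.4],[0.163,0.071,0,0,0,0.0115,-0.4],[0.167,0.059,0,0,0,0.0115,-0.4],[0.171,0.047,0,0,0,0.0115,-0.4],[0.174,0.034,0,0,0,0.0115,-0.4],[0.176,0.021,0,0,0,0.0115,-0.4],[0.177,0.009,0,0,0,0.0115,-0.4],[0.177,-0.004,0,0,0,0.0115,-0.4],[0.177,-0.017,0,0,0,0.0115,-0.4]]]' >/dev/null
python3 plan.py 0.575 0.022 0.1 13.5 9
```

```text
t 12.23 pos [ 0.5495 -0.0892  0.0985] yaw 47.47 F [-0.03  0.05 -1.21] w 0.0481 q7 -0.12
total tool mm [ 99.2 -56.4  -1.9] rotdeg [-0.7   0.98 33.97]
[ 0.092 -0.052 -0.002] [-0.0002  0.0003  0.0105]
[ 0.088 -0.058 -0.002] [-0.0002  0.0003  0.0105]
[ 0.084 -0.064 -0.002] [-0.0002  0.0003  0.0105]
[ 0.08  -0.069 -0.001] [-0.0002  0.0003  0.0105]
[ 0.075 -0.074 -0.001] [-0.0002  0.0003  0.0105]
[ 0.07  -0.079 -0.001] [-0.0002  0.0003  0.0105]
[ 0.065 -0.084 -0.001] [-0.0002  0.0003  0.0105]
[ 0.059 -0.088 -0.001] [-0.0002  0.0003  0.0105]
[ 0.053 -0.091 -0.001] [-0.0002  0.0003  0.0105]
```

```bash
python3 -m jog '[[[0.092,-0.052,0,-0.0002,0.0003,0.0105,-0.4],[0.088,-0.058,0,-0.0002,0.0003,0.0105,-0.4],[0.084,-0.064,0,-0.0002,0.0003,0.0105,-0.4],[0.08,-0.069,0,-0.0002,0.0003,0.0105,-0.4],[0.075,-0.074,0,-0.0002,0.0003,0.0105,-0.4],[0.07,-0.079,0,-0.0002,0.0003,0.0105,-0.4],[0.065,-0.084,0,-0.0002,0.0003,0.0105,-0.4],[0.059,-0.088,0,-0.0002,0.0003,0.0105,-0.4],[0.053,-0.091,0,-0.0002,0.0003,0.0105,-0.4],[0,0,0,0,0,0,-0.4]]]' >/dev/null
python3 plan.py 0.587 0.026 0.1 13.5 1;python3 -c "
from h import *
cv2.imwrite('pics/w11.png',manip.grab_frame('wrist')[...,::-1])"
```

```text
t 13.07 pos [0.5742 0.0335 0.0849] yaw 11.89 F [-0.58  1.08 -1.54] w 0.0481 q7 -0.79
total tool mm [ 10.7   9.9 -15.3] rotdeg [-0.09  1.01 -1.61]
[ 0.089  0.083 -0.127] [-0.0002  0.0028 -0.0045]
```

View pics/w11.png

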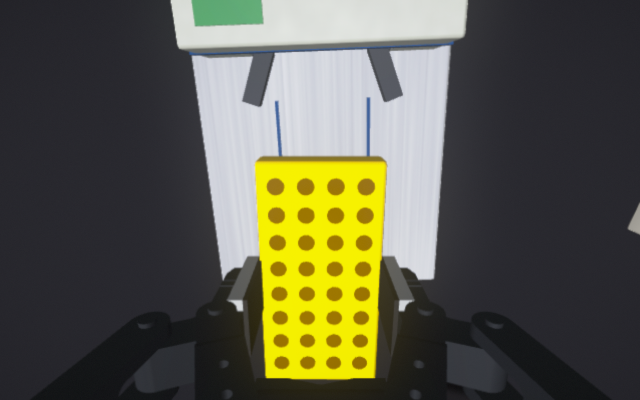

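The wrist view shows the plate held above the apron, with the blue lines at columns ~279 and ~369, the mouth wings at (258,80) and (385,75), and the deck's near edge at row 279.

```bash
python3 - <<'E'
from h import *
C=cam("wrist"); s=manip.read_state()
l1=p2w("wrist",[(277,102),(281,155)],.012,C);l2=p2w("wrist",[(368.5,99),(369.3,155)],.012,C)
e=p2w("wrist",[(222,280),(435,280)],.012,C); E1=p2w("wrist",[(194,56),(221,270)],.012,C);E2=p2w("wrist",[(450,47),(436,270)],.012,C)
for l in(l1,l2,E1,E2): d=l[1]-l[0]; print(l.round(4).tolist(),np.degrees(np.arctan2(-d[1],-d[0])))
print("near",e.round(4).tolist())
w=p2w("wrist",[(252,106),(393,101)],.022,C); print("wing tips",w.round(4).tolist())
mid=(l1.mean(0)+l2.mean(0))/2; print("mid",mid)
a=np.radians(13.7);u=np.array([np.cos(a),np.sin(a)]);n=np.array([-u[1],u[0]])
em=e.mean(0)[:2]
for nm,q in(("mid",mid[:2]),("tcp",s["tool_pos"][:2]),("edge",em),("O_prev",np.array([.7045,.0525]))): print(nm,"along",q@u,"lat",q@n)
hf=p2w("wrist",[(180,47),(466,38)],.0595,C); print("head front top",hf.round(4).tolist(), (hf[:,:2]@u), hf[:,:2]@n)
E
```

```text
[[0.6368, 0.0715, 0.012], [0.6059, 0.0636, 0.012]] 14.347740045583045
[[0.6499, 0.0185, 0.012], [0.6175, 0.0096, 0.012]] 15.35517899944665
[[0.6517, 0.1223, 0.012], [0.518, 0.0903, 0.012]] 13.485311423342525
[[0.6869, -0.0197, 0.012], [0.5492, -0.0558, 0.012]] 14.679622240036755
near [[0.5104, 0.0886, 0.012], [0.5415, -0.0575, 0.012]]
wing tips [[0.6322, 0.0841, 0.022], [0.6517, 0.0059, 0.022]]
mid [0.62750883 0.04082724 0.012     ]
mid along 0.6193250944101036 lat -0.10895235897614265
tcp along 0.564960938710431 lat -0.104938752596483
edge along 0.5146579520372586 lat -0.10946231302773529
O_prev along 0.6968903577067866 lat -0.11584614510335194
head front top [[0.6537, 0.1129, 0.0595], [0.6839, -0.011, 0.0595]] [0.66186674 0.66185713] [-0.04517354 -0.17262839]
```

```bash
python3 plan.py 0.5977 0.0334 0.040 14 5
```

```text
t 13.12 pos [0.5737 0.0319 0.0849] yaw 12.05 F [-1.21  0.31 -0.89] w 0.0479 q7 -0.78
total tool mm [24.6  3.5 44.5] rotdeg [-0.03  1.05 -1.95]
[0.041 0.006 0.074] [-0.      0.0006 -0.0011]
[0.041 0.006 0.074] [-0.      0.0006 -0.0011]
[0.04  0.006 0.074] [-0.      0.0006 -0.0011]
[0.04  0.007 0.075] [-0.      0.0006 -0.0011]
[0.04  0.007 0.075] [-0.      0.0006 -0.0011]
```

```bash
python3 -m jog '[[[0.041,0,0.074,0,0.0006,-0.0011,-0.4],[0.041,0,0.074,0,0.0006,-0.0011,-0.4],[0.04,0,0.074,0,0.0006,-0.0011,-0.4],[0.04,0,0.075,0,0.0006,-0.0011,-0.4],[0.04,0,0.075,0,0.0006,-0.0011,-0.4],[0,0,0,0,0,0,-0.4],[0,0,0,0,0,0,-0.4],[0,0,0,0,0,0,-0.4],[0,0,0,0,0,0,-0.4],[0,0,0,0,0,0,-0.4]]]' >/dev/null
python3 plan.py 0.5977 0.0344 0.012 14 4;python3 -c "
from h import *
cv2.imwrite('pics/w12.png',manip.grab_frame('wrist')[...,::-1])"
```

```text
t 13.95 pos [0.5976 0.0316 0.033 ] yaw 14.3 F [-0.26  0.08 -0.92] w 0.0483 q7 -0.7
total tool mm [ 0.8 -2.8 21. ] rotdeg [0.07 0.08 0.3 ]
[ 0.002 -0.006  0.044] [0.     0.0001 0.0002]
[ 0.002 -0.006  0.044] [0.     0.0001 0.0002]
[ 0.002 -0.006  0.044] [0.     0.0001 0.0002]
[ 0.002 -0.006  0.044] [0.     0.0001 0.0002]
```

View pics/w12.png

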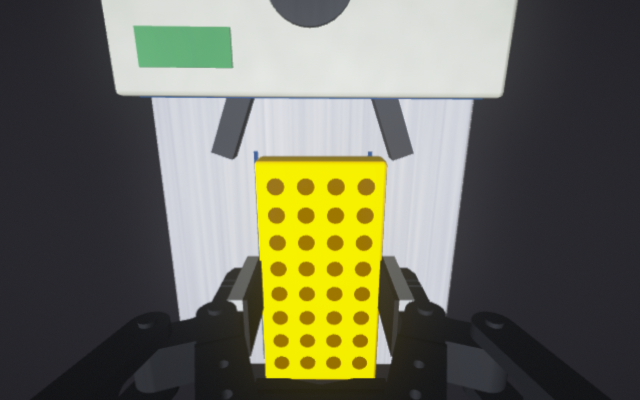

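Lines at columns 256 and 370 (mid 313), wings mid ~312 and head mid ~310, against a plate mid of 321. The plate is about 3.6 mm too far to the right, so I'll shift tool y by -3.6 mm while lowering.

```bash
python3 -m jog '[[[0.002,-0.008,0.044,0,0,0,-0.4],[0.002,-0.008,0.044,0,0,0,-0.4],[0.002,-0.008,0.044,0,0,0,-0.4],[0,-0.006,0.03,0,0,0,-0.4],[0,0,0,0,0,0,-0.4],[0,0,0,0,0,0,-0.4],[0,0,0,0,0,0,-0.4],[0,0,0,0,0,0,-0.4],[0,0,0,0,0,0,-0.4],[0,0,0,0,0,0,-0.4]]]' >/dev/null
python3 plan.py 0.5977 0.0350 0.007 14 4;python3 -c "
from h import *
cv2.imwrite('pics/w13.png',manip.grab_frame('wrist')[...,::-1])
im=manip.grab_frame('side'); cv2.imwrite('pics/s13.png',cv2.resize(im[170:280,190:350],None,fx=5,fy=5,interpolation=2)[...,::-1])"
```

```text
t 14.83 pos [0.5976 0.0363 0.0123] yaw 14.35 F [-0.1  -0.1  -0.55] w 0.048 q7 -0.68
total tool mm [-0.2  1.3  5.3] rotdeg [0.06 0.01 0.35]
[-0.     0.003  0.011] [0.     0.     0.0002]
[-0.     0.003  0.011] [0.     0.     0.0002]
[-0.     0.003  0.011] [0.     0.     0.0002]
[-0.     0.003  0.011] [0.     0.     0.0002]
```

View pics/w13.png

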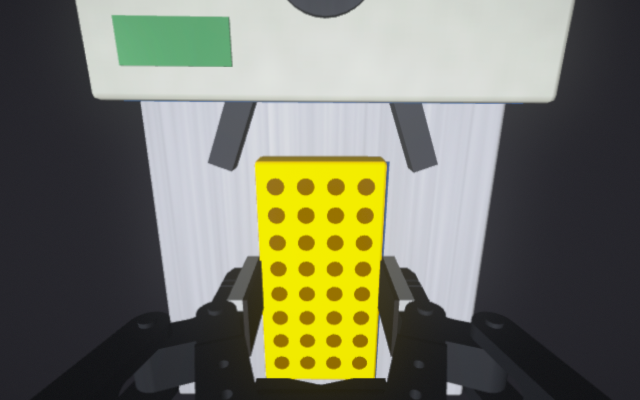

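View pics/s13.png

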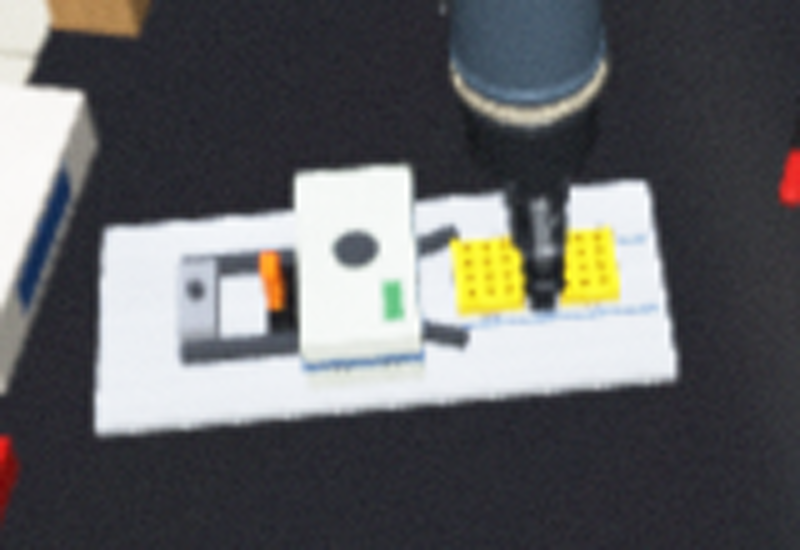

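Centred now: the wings' midpoint is 322 and the plate's is 321.5. Lowering gently, then releasing.

```bash
python3 -m jog '[[[0,0.002,0.015,0,0,0,-0.4],[0,0,0.012,0,0,0,-0.4],[0,0,0.01,0,0,0,-0.4],[0,0,0.008,0,0,0,-0.4],[0,0,0,0,0,0,-0.4],[0,0,0,0,0,0,-0.4],[0,0,0,0,0,0,0.4],[0,0,0,0,0,0,0.4],[0,0,0,0,0,0,0.4],[0,0,0,0,0,0,0.4]]]' >/dev/null
python3 plan.py 0.5977 0.0350 0.06 14 4;python3 -c "
from h import *
cv2.imwrite('pics/w14.png',manip.grab_frame('wrist')[...,::-1])"
```

```text
t 15.77 pos [0.5982 0.0358 0.0068] yaw 14.34 F [-0.94  0.71  0.63] w 0.06 q7 -0.68
total tool mm [ -0.6   0.8 -53.2] rotdeg [ 0.07 -0.06  0.34]
[-0.001  0.002 -0.111] [ 0.0001 -0.      0.0002]
[-0.001  0.002 -0.111] [ 0.0001 -0.      0.0002]
[-0.001  0.002 -0.111] [ 0.0001 -0.      0.0002]
[-0.001  0.001 -0.111] [ 0.0001 -0.      0.0002]
```

View pics/w14.png

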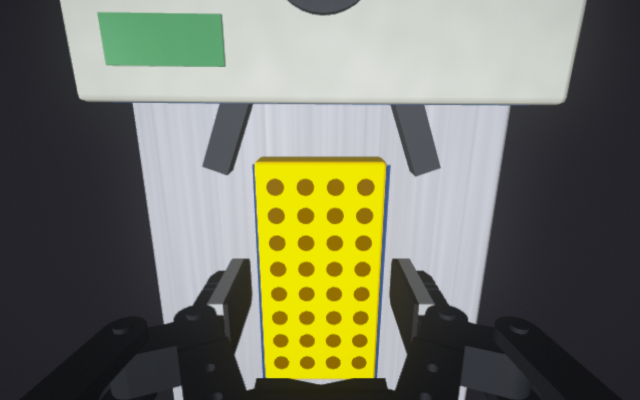

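```bash
python3 -m jog '[[[0,0,-0.05,0,0,0,0.4],[0,0,-0.1,0,0,0,0.4],[0,0,-0.15,0,0,0,0.2],[0,0,-0.15,0,0,0,-0.1],[-0.15,0,-0.05,0,0,0,-0.4],[-0.15,0,0,0,0,0,-0.75],[-0.15,0,0,0,0,0,-0.75],[-0.15,0,0,0,0,0,-0.75],[-0.1,0,0,0,0,0,-0.75],[0,0,0,0,0,0,-0.75]]]' >/dev/null
python3 plan.py 0.5977 0.0350 0.06 14 1;python3 -c "
from h import *
cv2.imwrite('pics/w15.png',manip.grab_frame('wrist')[...,::-1])
C=cam('wrist'); s=manip.read_state(); print(s['tool_pos'])
from plate import plate
print(plate(cv2.imread('pics/w15.png'),.026,(200,50,440,330),C))"
```

```text
t 16.65 pos [0.5155 0.0134 0.078 ] yaw 14.3 F [-0.6  -0.13  0.55] w 0.0109 q7 -0.65
total tool mm [84.9 -0.7 18.6] rotdeg [ 0.13 -0.41  0.3 ]
[ 0.708 -0.006  0.155] [ 0.0004 -0.0011  0.0008]
[0.51690069 0.01372606 0.07812425]
(((582.466064453125, 31.793895721435547), (60.29402160644531, 49.37627410888672), 14.295909881591797), (271, 50, 94, 115))
```

View pics/w15.png

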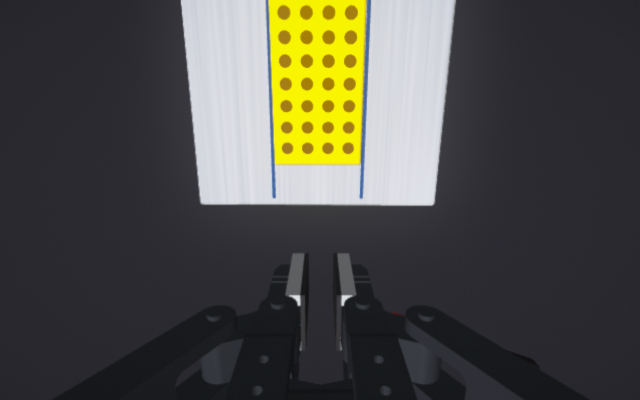

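Plate sits centred between the lines (plate columns 274–361, lines 273 and 362), tail at row 164, deck edge at row 204. Lowering the nearly closed fingers behind the tail.

```bash
python3 -m jog '[[[0,-0.004,0.08,0,-0.0006,0,-0.75],[0,-0.004,0.1,0,-0.0005,0,-0.75],[0,-0.004,0.1,0,0,0,-0.75],[0,0,0.1,0,0,0,-0.75],[0,0,0.08,0,0,0,-0.75],[0,0,0.06,0,0,0,-0.75],[0,0,0.03,0,0,0,-0.75],[0,0,0,0,0,0,-0.75],[0,0,0,0,0,0,-0.75],[0,0,0,0,0,0,-0.75]]]' >/dev/null
python3 plan.py 0.5533 0.0243 0.011 14.2 1;python3 -c "
from h import *
cv2.imwrite('pics/w16.png',manip.grab_frame('wrist')[...,::-1])
im=manip.grab_frame('side'); cv2.imwrite('pics/s16.png',cv2.resize(im[170:280,190:350],None,fx=5,fy=5,interpolation=2)[...,::-1])"
```

```text
t 17.53 pos [0.5232 0.017  0.0044] yaw 14.53 F [-0.04 -0.13 -0.44] w 0.0109 q7 -0.55
total tool mm [31.   0.5 -6.5] rotdeg [ 0.19 -0.15  0.33]
[ 0.258  0.004 -0.054] [ 0.0005 -0.0004  0.0009]
```

View pics/w16.png

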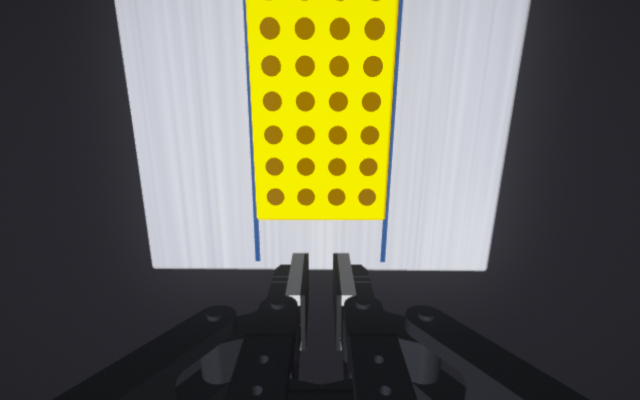

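View pics/s16.png

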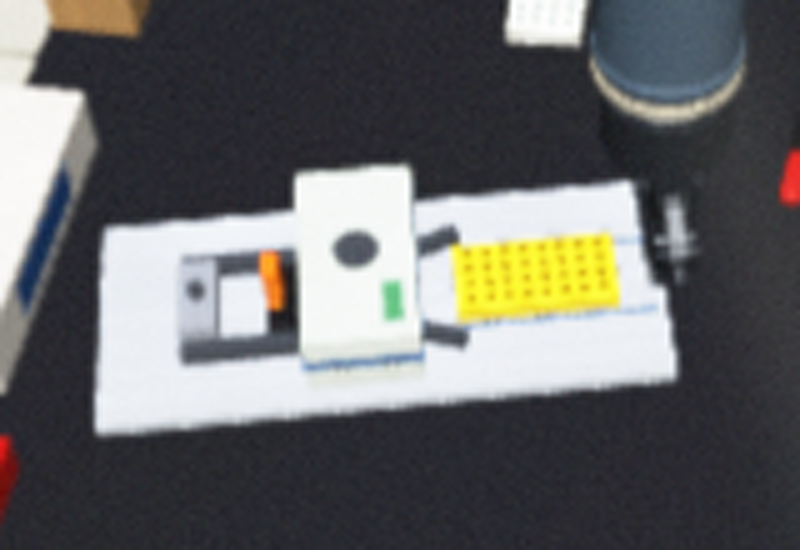

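```bash
python3 -m jog '[[[0,0,-0.035,0,0,0,-0.75],[0,0,-0.03,0,0,0,-0.75],[0,0,0,0,0,0,-0.75],[0,0,0,0,0,0,-0.75],[0.03,0,0,0,0,-0.0005,-0.75],[0.03,0,0,0,0,-0.0005,-0.75],[0.03,0,0,0,0,0,-0.75],[0.02,0,0,0,0,0,-0.75],[0,0,0,0,0,0,-0.75],[0,0,0,0,0,0,-0.75]]]' >/dev/null
python3 plan.py 0.5533 0.0243 0.012 14.2 1;python3 -c "
from h import *
cv2.imwrite('pics/w17.png',manip.grab_frame('wrist')[...,::-1])"
```

```text
t 18.47 pos [0.5388 0.0214 0.0152] yaw 14.99 F [-0.08 -1.1  -0.92] w 0.0107 q7 -0.59
total tool mm [14.7  0.9  3.3] rotdeg [ 0.2  -0.38  0.79]
[0.123 0.007 0.028] [ 0.0006 -0.0011  0.0022]
```

View pics/w17.png

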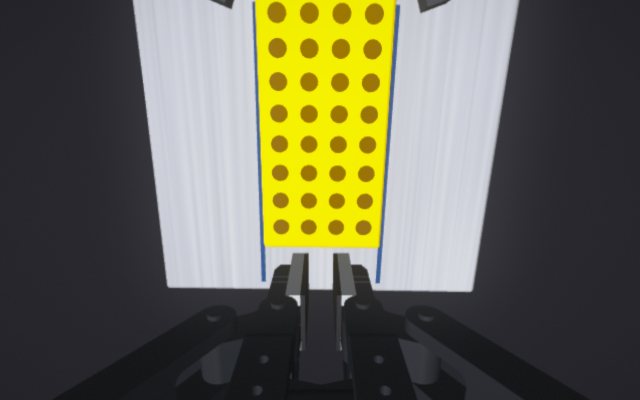

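```bash
python3 -m jog '[[[0,0,0.02,0,0,0.001,-0.75],[0,0,0.018,0,-0.0005,0.001,-0.75],[0,0,0,0,0,0,-0.75],[0.03,0,0,0,0,0,-0.75],[0.03,0,0,0,0,0,-0.75],[0.04,0,0,0,0,0,-0.75],[0.04,0,0,0,0,0,-0.75],[0.04,0,0,0,0,0,-0.75],[0.03,0,0,0,0,0,-0.75],[0,0,0,0,0,0,-0.75]]]' >/dev/null
python3 plan.py 0.5533 0.0243 0.012 14.2 1;python3 -c "
from h import *
cv2.imwrite('pics/w18.png',manip.grab_frame('wrist')[...,::-1])"
```

```text
t 19.35 pos [0.5653 0.0281 0.0098] yaw 14.17 F [-0.33 -0.61  0.02] w 0.0109 q7 -0.63
total tool mm [-12.6   0.7  -2.2] rotdeg [ 0.19 -0.11 -0.03]
[-0.105  0.006 -0.018] [ 0.0005 -0.0003 -0.0001]
```

View pics/w18.png

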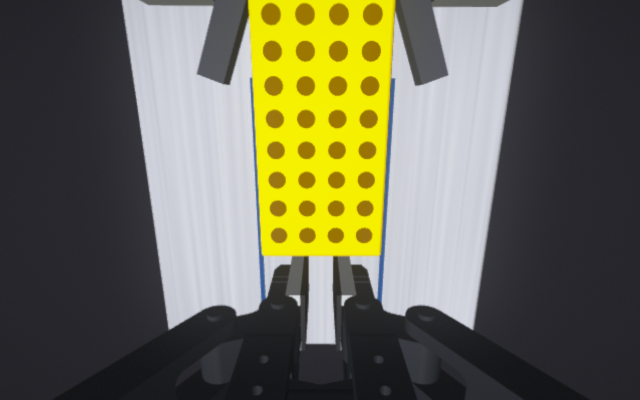

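```bash
python3 -m jog '[[[0.02,0,0,0,0,0,-0.75],[0.03,0,0,0,0,0,-0.75],[0.03,0,0,0,0,0,-0.75],[0.03,0,0,0,0,0,-0.75],[0.03,0,0,0,0,0,-0.75],[0.03,0,0,0,0,0,-0.75],[0.03,0,0,0,0,0,-0.75],[0.015,0,0,0,0,0,-0.75],[0,0,0,0,0,0,-0.75],[0,0,0,0,0,0,-0.75]]]' >/dev/null
python3 plan.py 0.5533 0.0243 0.012 14.2 1;python3 -c "
from h import *
cv2.imwrite('pics/w19.png',manip.grab_frame('wrist')[...,::-1])
im=manip.grab_frame('side'); cv2.imwrite('pics/s19.png',cv2.resize(im[170:280,190:350],None,fx=5,fy=5,interpolation=2)[...,::-1])"
```

```text
t 20.23 pos [0.5923 0.0349 0.0097] yaw 14.16 F [-1.23 -0.28  0.34] w 0.0106 q7 -0.68
total tool mm [-40.4   0.8  -2.3] rotdeg [ 0.18 -0.07 -0.04]
[-0.337  0.006 -0.019] [ 0.0005 -0.0002 -0.0001]
```

View pics/w19.png

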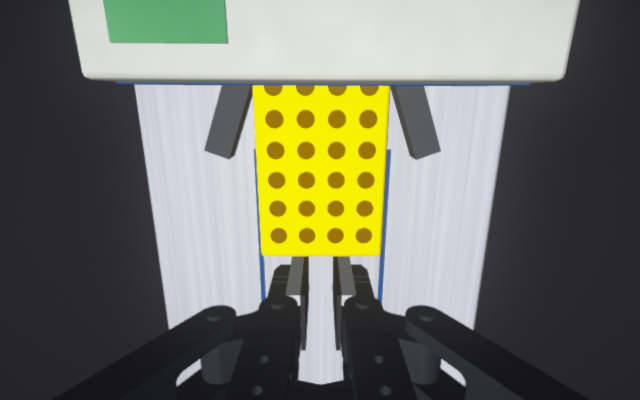

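View pics/s19.png

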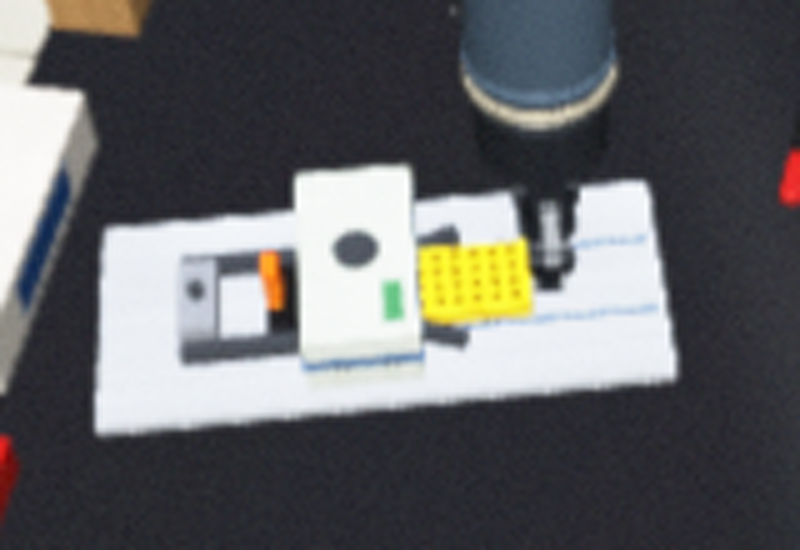

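```bash
python3 -m jog '[[[0.008,0,0,0,0,0,-0.75],[0.008,0,0,0,0,0,-0.75],[0.008,0,0,0,0,0,-0.75],[0.008,0,0,0,0,0,-0.75],[0.008,0,0,0,0,0,-0.75],[0.008,0,0,0,0,0,-0.75],[0.008,0,0,0,0,0,-0.75],[0.008,0,0,0,0,0,-0.75],[0.008,0,0,0,0,0,-0.75],[0.008,0,0,0,0,0,-0.75]]]'; python3 plan.py 0.5533 0.0243 0.012 14.2 1|head -2;python3 -c "
from h import *
print(p2w('wrist',[(321,255)],.026))"
```

```text
time_s: 21.17
tool_pos: [0.6017, 0.0374, 0.0098]
tool_rot: [[0.97, 0.244, 0.001], [0.244, -0.97, -0.002], [0.001, 0.003, -1.0]]
ft_force: [-0.5, -0.3, 0.6]
grip_width: 0.0108
t 21.17 pos [0.6017 0.0374 0.0098] yaw 14.12 F [-0.46 -0.27  0.58] w 0.0108 q7 -0.69
total tool mm [-50.1   0.9  -2.2] rotdeg [ 0.15 -0.03 -0.08]
[[0.61388988 0.03995886 0.026     ]]
```

```bash
python3 -m jog '[[[0.006,0,0,0,0,0,-0.75],[0.006,0,0,0,0,0,-0.75],[0.006,0,0,0,0,0,-0.75],[0.006,0,0,0,0,0,-0.75],[0.006,0,0,0,0,0,-0.75],[0.006,0,0,0,0,0,-0.75],[0.006,0,0,0,0,0,-0.75],[0.006,0,0,0,0,0,-0.75],[0.006,0,0,0,0,0,-0.75],[0.006,0,0,0,0,0,-0.75]]]'|egrep 'pos|force'; python3 -c "
from h import *
im=manip.grab_frame('side'); cv2.imwrite('pics/s20.png',cv2.resize(im[170:280,190:350],None,fx=5,fy=5,interpolation=2)[...,::-1])"
```

```text
tool_pos: [0.603, 0.0377, 0.0097]
ft_force: [-5.4, -1.0, 3.6]
```

View pics/s20.png

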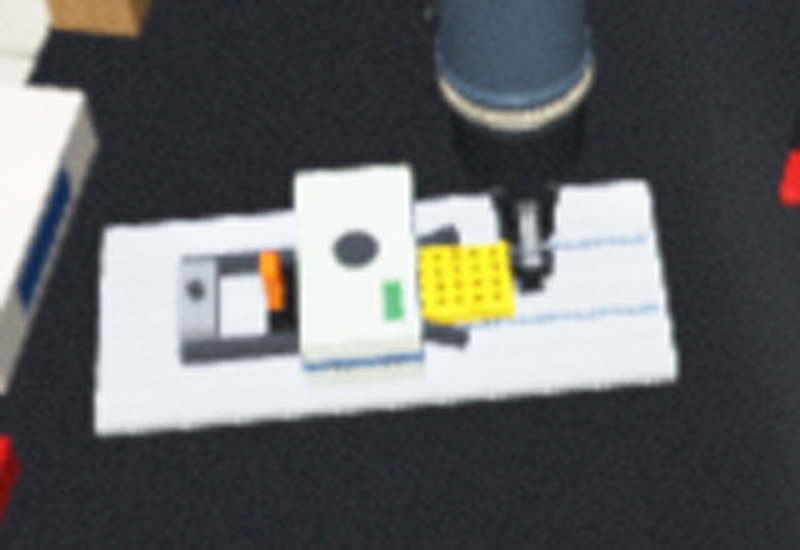

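```bash
python3 -m jog '[[[0.008,0,0,0,0,0,-0.75],[0.008,0,0,0,0,0,-0.75],[0.009,0,0,0,0,0,-0.75],[0.009,0,0,0,0,0,-0.75],[0.009,0,0,0,0,0,-0.75],[0.01,0,0,0,0,0,-0.75],[0.01,0,0,0,0,0,-0.75],[0.01,0,0,0,0,0,-0.75],[0.01,0,0,0,0,0,-0.75],[0.01,0,0,0,0,0,-0.75]]]'|egrep 'pos|force'; python3 plan.py 0.5533 0.0243 0.012 14.2 1|head -2;
```

```text
tool_pos: [0.6027, 0.0378, 0.0098]
ft_force: [-7.1, -0.9, 6.4]
t 22.88 pos [0.6027 0.0378 0.0098] yaw 13.74 F [-7.13 -0.89  6.39] w 0.0107 q7 -0.72
total tool mm [-51.2   1.4  -0.8] rotdeg [-0.38  1.63 -0.46]
```

```bash
python3 -c "
from h import *
cv2.imwrite('pics/w21.png',manip.grab_frame('wrist')[...,::-1])
s=manip.read_state();print(s['ft_force'],s['ft_torque'],s['tool_rot'].round(4).tolist())"
```

```text
[-7.87521065 -0.98050214  6.39928479] [-0.16681988  1.54276564  0.04138353] [[0.9709, 0.2375, -0.0294], [0.2376, -0.9714, -0.0005], [-0.0286, -0.0065, -0.9996]]
```

View pics/w21.png

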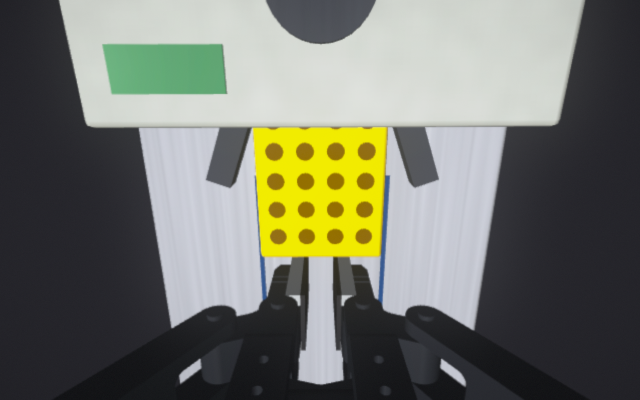

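```bash
python3 -m jog '[[[0.004,0,-0.003,0,0.001,0,-0.75],[0.004,0,-0.003,0,0.001,0,-0.75],[0.006,0,-0.003,0,0.001,0,-0.75],[0.006,0,-0.003,0,0.001,0,-0.75],[0.008,0,0,0,0.001,0,-0.75],[0.008,0,0,0,0.001,0,-0.75],[0.009,0,0,0,0.001,0.001,-0.75],[0.009,0,0,0,0.001,0,-0.75],[0.009,0,0,0,0.001,0,-0.75],[0.009,0,0,0,0.001,0,-0.75]]]'|egrep 'pos|force'; python3 plan.py 0.5533 0.0243 0.012 14.2 1|head -2;
```

```text
tool_pos: [0.609, 0.0398, 0.0099]
ft_force: [-4.7, -0.5, -0.9]
t 23.77 pos [0.609  0.0398 0.0099] yaw 13.3 F [-4.72 -0.49 -0.88] w 0.0107 q7 -0.67
total tool mm [-57.7   2.3  -4.1] rotdeg [-0.42 -1.96 -0.9 ]
```

```bash
python3 -m jog '[[[0.008,0,0,0,0,-0.0005,-0.75],[0.008,0,0,0,0,-0.0005,-0.75],[0.008,0,0,0,0,-0.0005,-0.75],[0.008,0,0,0,0,-0.0005,-0.75],[0.008,0,0,0,0,0,-0.75],[0.008,0,0,0,0,0,-0.75],[0.008,0,0,0,0,0,-0.75],[0.008,0,0,0,0,0,-0.75],[0.008,0,0,0,0,0,-0.75],[0.008,0,0,0,0,0,-0.75]]]'|egrep 'pos|force'; python3 plan.py 0.5533 0.0243 0.012 14.2 1|head -2;python3 -c "
from h import *
im=manip.grab_frame('side'); cv2.imwrite('pics/s22.png',cv2.resize(im[170:280,190:350],None,fx=5,fy=5,interpolation=2)[...,::-1])
cv2.imwrite('pics/w22.png',manip.grab_frame('wrist')[...,::-1])"
```

```text
tool_pos: [0.6195, 0.0422, 0.0102]
ft_force: [-4.5, -0.8, -0.4]
t 24.6 pos [0.6195 0.0422 0.0102] yaw 14.07 F [-4.53 -0.84 -0.38] w 0.0107 q7 -0.68
total tool mm [-68.4   1.2  -4.2] rotdeg [-0.4  -2.   -0.12]
```

View pics/s22.png

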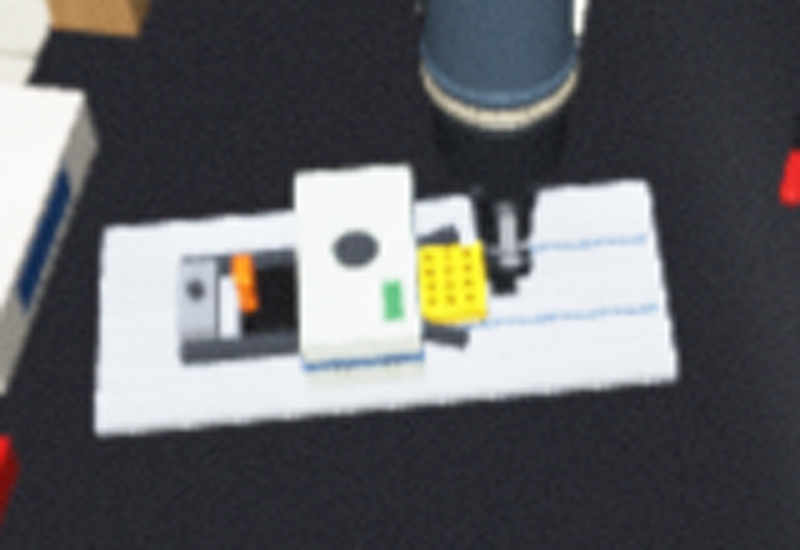

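View pics/w22.png

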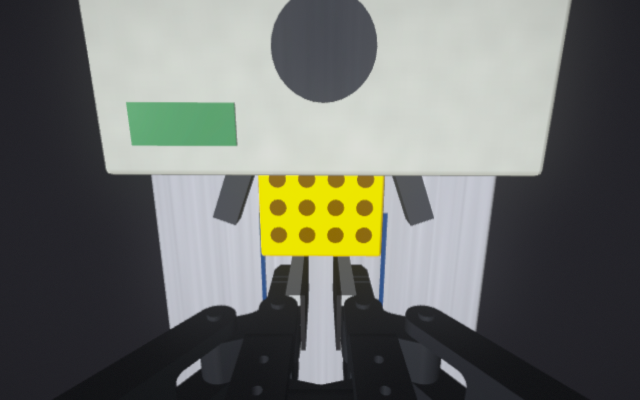

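The dock is moving: the flag went from crop column 270 to 243, about 16 mm, at ~4.5 N. Pushing slower to feel for the stop.

```bash
python3 -m jog '[[[0.007,0,0,0,-0.0005,0,-0.75],[0.006,0,0,0,-0.0005,0,-0.75],[0.006,0,0,0,0,0,-0.75],[0.006,0,0,0,0,0,-0.75],[0.006,0,0,0,0,0,-0.75],[0.006,0,0,0,0,0,-0.75],[0.006,0,0,0,0,0,-0.75],[0.006,0,0,0,0,0,-0.75],[0.006,0,0,0,0,0,-0.75],[0.006,0,0,0,0,0,-0.75]]]'|egrep 'pos|force'; python3 plan.py 0.5533 0.0243 0.012 14.2 1|head -2
```

```text
tool_pos: [0.6272, 0.0442, 0.0105]
ft_force: [-4.0, -1.1, -0.8]
t 25.53 pos [0.6272 0.0442 0.0105] yaw 14.08 F [-3.96 -1.09 -0.76] w 0.0109 q7 -0.7
total tool mm [-76.5   1.3  -3.7] rotdeg [-0.4  -1.6  -0.11]
```

```bash
python3 -m jog '[[[0.006,0,0,0,-0.0005,0,-0.75],[0.005,0,0,0,-0.0005,0,-0.75],[0.005,0,0,0,0,0,-0.75],[0.005,0,0,0,0,0,-0.75],[0.005,0,0,0,0,0,-0.75],[0.005,0,0,0,0,0,-0.75],[0.005,0,0,0,0,0,-0.75],[0.005,0,0,0,0,0,-0.75],[0.005,0,0,0,0,0,-0.75],[0.005,0,0,0,0,0,-0.75]]]'|egrep 'pos|force'; python3 plan.py 0.5533 0.0243 0.012 14.2 1|head -2;python3 -c "
from h import *
im=manip.grab_frame('side'); cv2.imwrite('pics/s24.png',cv2.resize(im[170:280,190:350],None,fx=5,fy=5,interpolation=2)[...,::-1])"
```

```text
tool_pos: [0.6306, 0.045, 0.0097]
ft_force: [-5.3, -1.7, 0.2]
t 26.37 pos [0.6306 0.045  0.0097] yaw 14.04 F [-5.29 -1.65  0.17] w 0.0104 q7 -0.71
total tool mm [-80.    1.3  -3.5] rotdeg [-0.46 -0.87 -0.16]
```

View pics/s24.png

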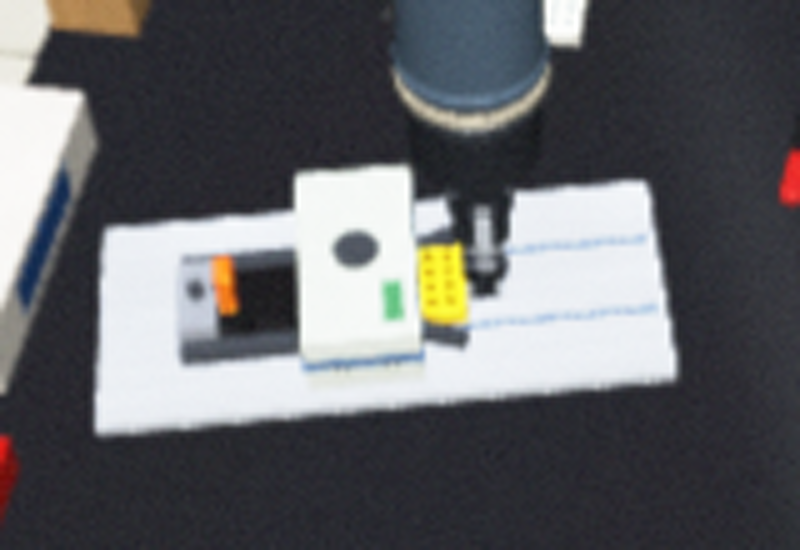

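```bash
python3 -m jog '[[[0.006,0,0,0,0,0,-0.75],[0.007,0,0,0,0,0,-0.75],[0.007,0,0,0,0,0,-0.75],[0.008,0,0,0,0,0,-0.75],[0.008,0,0,0,0,0,-0.75],[0.008,0,0,0,0,0,-0.75],[0.008,0,0,0,0.0005,0,-0.75],[0.009,0,0,0,0.0005,0,-0.75],[0.009,0,0,0,0.0005,0,-0.75],[0.009,0,0,0,0.0005,0,-0.75]]]'|egrep 'pos|force'; python3 plan.py 0.5533 0.0243 0.012 14.2 1|head -2
```

```text
tool_pos: [0.6306, 0.0451, 0.0094]
ft_force: [-7.9, -1.1, 3.4]
t 27.25 pos [0.6306 0.0451 0.0094] yaw 13.86 F [-7.86 -1.07  3.43] w 0.011 q7 -0.72
total tool mm [-80.    1.6  -3.5] rotdeg [-0.73 -0.69 -0.34]
```

```bash
python3 -m jog '[[[0.008,0,0,0,0.0003,0,-0.75],[0.009,0,0,0,0.0003,0,-0.75],[0.01,0,0,0,0.0005,0,-0.75],[0.01,0,0,0,0.0005,0,-0.75],[0.011,0,0,0,0.0005,0,-0.75],[0.011,0,0,0,0.0005,0,-0.75],[0.012,0,0,0,0.0005,0,-0.75],[0.012,0,0,0,0.0005,0,-0.75],[0.012,0,0,0,0.0005,0,-0.75],[0.012,0,0,0,0.0005,0,-0.75]]]'|egrep 'pos|force'; python3 plan.py 0.5533 0.0243 0.012 14.2 1|head -2;python3 -c "
from h import *
im=manip.grab_frame('side'); cv2.imwrite('pics/s26.png',cv2.resize(im[170:280,190:350],None,fx=5,fy=5,interpolation=2)[...,::-1])
im=manip.grab_frame('top'); cv2.imwrite('pics/t26.png',cv2.resize(im[115:215,270:340],None,fx=6,fy=6,interpolation=2)[...,::-1])"
```

```text
tool_pos: [0.6307, 0.0452, 0.0092]
ft_force: [-9.3, -1.9, 3.5]
t 28.08 pos [0.6307 0.0452 0.0092] yaw 13.63 F [-9.35 -1.94  3.52] w 0.0104 q7 -0.71
total tool mm [-80.1   2.   -4.5] rotdeg [-1.09 -1.21 -0.56]
```

View pics/s26.png

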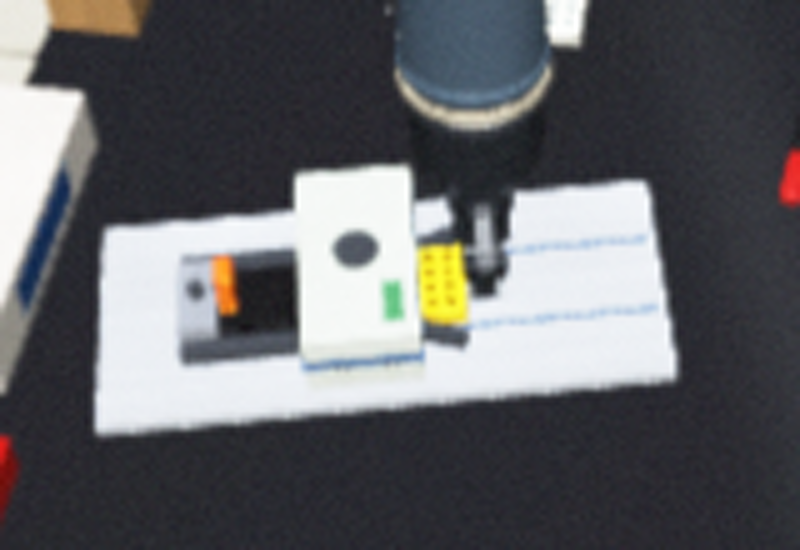

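View pics/t26.png

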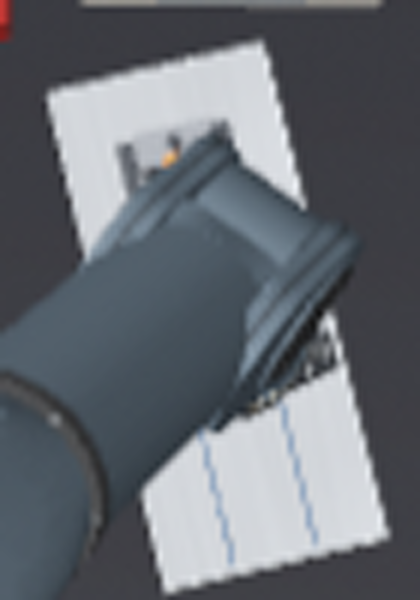

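No motion up to 9.5 N, and the flag sits against the end block, so the dock is home. Backing off straight, then up.

```bash
python3 -m jog '[[[-0.01,0,0,0,0,0,-0.75],[-0.02,0,0,0,0,0,-0.75],[-0.05,0,0,0,0,0,-0.75],[-0.1,0,0,0,0,0,-0.75],[-0.1,0,0,0,0,0,-0.75],[-0.1,0,-0.1,0,0,0,-0.75],[-0.1,0,-0.2,0,0,0,-0.75],[0,0,-0.25,0,0,0,-0.75],[0,0,-0.25,0,0,0,-0.75],[0,0,0,0,0,0,-0.75]]]'|egrep 'time|pos|force'; python3 -c "
from h import *
cv2.imwrite('pics/w27.png',manip.grab_frame('wrist')[...,::-1])
im=manip.grab_frame('side'); cv2.imwrite('pics/s27.png',cv2.resize(im[170:280,190:350],None,fx=5,fy=5,interpolation=2)[...,::-1])"
```

```text
time_s: 29.02
tool_pos: [0.5744, 0.0289, 0.108]
ft_force: [1.5, -0.8, 0.6]
```

View pics/w27.png

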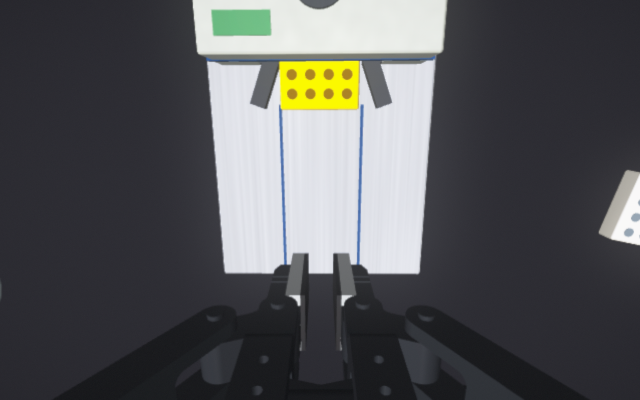

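View pics/s27.png

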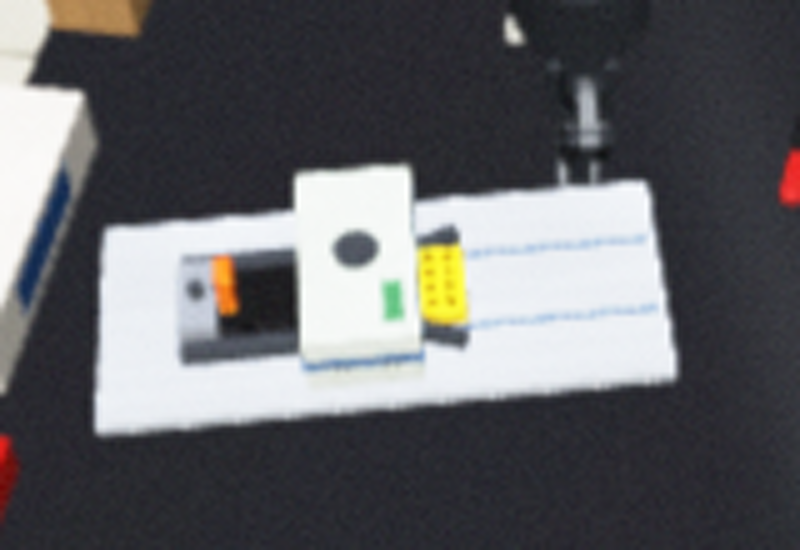

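```bash
python3 - <<'E'
from h import *
C=cam("wrist")
t=p2w("wrist",[(281,109),(359,109)],.026,C)[:,:2]; e=p2w("wrist",[(224,273),(420,273)],.012,C)[:,:2]; l=p2w("wrist",[(280.5,107),(362,107)],.012,C)[:,:2]
a=np.radians(14);u=np.array([np.cos(a),np.sin(a)]);n=np.array([-u[1],u[0]])
print("tail x rel reader",t@u-(e@u).mean()-.185,"width",np.linalg.norm(t[0]-t[1]),"lat plate",(t@n).mean(),"lat lines",(l@n).mean(), "edge",e@u)
s=manip.read_state(); print(s["time_s"],s["ft_force"],abs(s["dq"]).max()); manip.job_done()
E
```

```text
tail x rel reader [-0.06600541 -0.06616479] width 0.04868312095764361 lat plate -0.10823685489574307 lat lines -0.10881700845211728 edge [0.5133341  0.51402791]
29.1167 [-0.61718577  0.27836747 -0.01918208] 0.0353823693026998
the job is handed in; nothing more can be done
```

The yellow plate is loaded in the reader with the dock driven home, and the job was handed in at 29.1 s. No verdict came back, so this rests on my own checks.

**What I did:** I took the leftmost of the three yellow plates (top-view pixel 391,229), set it flat on the apron between the blue lines and released it. I then pushed it from behind with nearly closed fingers. The dock slid at about 4–5 N, then did not move as I raised the push to about 9.5 N. I backed off and raised the arm clear.

**Last checks:**
- **Plate position:** its tail is 66 mm before the reader origin (50–74 mm expected), so its centre is at about x = -16 mm. It is about 0.6 mm off the line centre and square to the lane.
- **Dock:** the orange flag sits against the end block in the side view. I judged its travel from pictures and the stall, since there is no direct reading.
- **Arm:** it touches nothing, with less than 1 N at the wrist. It still had up to 0.035 rad/s of joint motion as I handed in, and it was already well clear of the plate.
- **Forces:** I only saw readings at the end of each move, highest about 9.5 N. A brief peak in between would not have shown.
- **Other things on the bench:** I touched none of them as far as I know, but I did not measure them again at the end.

**What disagreed:**
- **Fingertips:** they are about 27 mm farther back than the given figure, seen in two cameras and confirmed by touching the bench. One trial close therefore missed above the plate and disturbed nothing.
- **Dock breakaway:** the dock first held at 7–8 N, while my tool leaned back 1.6°. It slid once I straightened the tool.

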